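# Clamp a suanpan in the repair jig and set out its spare beads

## Robot

A 6-joint arm with a two-finger parallel gripper is mounted at the origin on the work surface. World frame = base frame: x ahead of the robot, y to its left, z up, the work surface at z = 0. Lengths are in mm, angles in rad, forces in N, time in s.
With the tool pointing down it reaches from about 150 to 775 mm from the base axis. Payload 6.1 kg.
Tool frame: the origin (TCP) lies at the very end of the fingers, on their centre line; the grasp point (between the pads) lies arm.tcp_to_grasp behind it (arm.tcp_to_grasp is the distance from the TCP to the grasp point, in mm); z points along the fingers, y is the line along which they close (so a half turn about z gives the same grasp; the last joint's range is limited). The gripper opens to 85 mm and grips with 20 to 120 N. Pads are 22 mm wide; open, the fingers measure 114 mm over their backs; the gripper's body (76 mm by 85 mm) begins 54 mm behind the grasp point. The pads swing forward as they close: fully open they stand 13 mm farther back than shut.
Start: joints at [1.129, 0.126, -0.04, 1.405, 0, 1.571], TCP at [224.464, 474.578, 231.295] pointing down, gripper open.
Joint ranges: [-2.72, 2.72], [-0.95, 1.95], [-1.27, 1.35], [-1.78, 2.02], [-1.46, 1.47], [-3.14, 3.14]. Speed limits (rad/s): [2.39, 2.39, 3.01, 3.14, 3.14, 3.14].

## Interface

Orientations are given as a 3x3 rotation matrix whose columns are the frame's x, y, z axes.
In Python, from rig import arm gives the robot as it stands.
- The arm moves only by the tool step_arm, never from a script. Its argument "increments" is a list of rows, each a list of 3 entries, a list of its own where there are three numbers: the shift along the world's x, y, z in mm, then the turn, a rotation vector about the world's x, y, z in rad, then the gripper command: -1 is fully open, 1 is shut, values between are in proportion. A call has 1 to 20 rows; each row shifts and turns the commanded pose from where the row before left it; what a row does not reach is not made up. A row lasts 1/8 s, in which the tool goes at most 62.5 mm and 10.7 degrees, less where a joint would pass 70% of its speed; a pose out of reach is approached as far as the arm can. A call with a gripper value outside its range is refused whole. The fingers move at their own pace and stop on an object; the grip force is fixed at half the most. Time passes only in rows, so rows that do not move let the fingers close. It gives the time, the measured TCP pose, the force, the opening and the grip force at its end, in the units of the state.
- arm.get_obs(): the state, without advancing time (a new reading comes with each control period).
- arm.read_camera(name): name is "scene" or "top" or "wrist"; returns a dict with "color" (400x640x3 uint8, red, green, blue), "fovy" (degrees; the focal length in pixels is half the picture's height over the tangent of half this angle, whatever the lens; pixels are square), "cx", "cy" (the principal point, pixels), "k1" (the pictures are not rectified: a ray, as slopes to the right and down, at radius r is drawn at 1 + k1 r^2 times it, then the intrinsics apply), "position" and "orientation" of the camera in the world; the wrist camera has in their place "T_tool_cam" (4x4, takes a point from camera to tool coordinates, whose origin is the TCP and whose axes are the flange's). Camera axes: x right, y down, z forward; pixel columns grow to the right and rows downward; lengths in mm; the calibration is good to about 2 mm. A picture is of the moment at which its call begins: read the wrist's pose just before it. There is no depth.
- arm.hand_in(): hands the job in; it is judged then, once.
The state is a dict: "time_s": time; "q": joint angles; "qd": joint speeds; "joint_efforts": joint torques, N m; "ee_pos": TCP position; "orientation": TCP orientation; "contact_force": force on the tool from outside, world axes, zero at the start; "moment": the same for the moment, N m; "opening": finger opening in mm; "gripper_force": force on a finger pad.
Only numpy, scipy, OpenCV 4.12 (cv2) and the standard library are available. Lean on these libraries where they do the work, as an engineer would, in place of code of your own. Each camera call takes 0.05 s, during which the arm holds its last target. There are 200 camera calls.

## Task

Get the bench ready to restring this suanpan: slide the steel push rod in until its pad brings the suanpan snug against the end stop of the repair jig, and then flip the red cam lever over centre, right down, so that the rod is locked there. Also tip the spare beads out of every cup into the wooden sorting tray and stand each empty cup upright, wholly on the cork mat again; leave the elephant, the whistle and the magnifying glass alone.

Things in the scene. Friction and masses are not known exactly. Their poses are not given: they have to be found in the camera images.
- jig: Fixed repair jig: plywood base 168 x 334 mm, 16 mm thick. Origin on the table, under the rod's line; +y along the rod from knob to end stop, x across, z up. Stop face at y = 200 mm, 34 mm tall above the base. Two fences, 144 mm apart, 14 mm tall, flank the suanpan. Blue clamp head (50 mm in x, 44 in y, 58 tall, ears to 76) at y = -86 mm, around the rod.
- suanpan_mid (a point): Centre, half-way up, of the black suanpan with red-brown beads, some missing: 132 mm (its x) by 196 mm (its y, along the jig's y) by 28 mm, 340 to 500 g, loose on the jig's base between the fences, 8 to 30 mm short of the stop. Home, this point is at jig y = 102 mm, x about 0, z = 30 mm.
- push_rod (a joint): How far the steel push rod (14 mm thick) has slid towards the stop, m: 0 drawn back, limit 0.060; 0.048 when its pad (60 mm wide) touches the suanpan and that is home against the stop. Drags with 2 N alone, 4 to 7 N in all when it pushes the suanpan; stays where it is left.
- rod_knob (a point): Point in the black upright knob post (20 mm thick, round, its top 90 mm above the table) on the rod's outer end, at 70 mm above the table and 20 mm below the knob's top; moves with the rod. At rod 0 it is at jig (0, -194, 70) mm, +y the way to push.
- cam_lever (a joint): Angle of the red cam lever, rad, turning about the jig's +y: 0 open (leans 20 degrees from upright to the jig's -x side), 0.35 upright, 1.8 fully closed at its stop (7 degrees above level, pointing to the jig's +x side). Light up to 0.6, then stiffer, about 3 N at the tip; over centre at 1.45, then it snaps down, stays and locks the rod.
- lever_pivot (a point): Axis of the cam lever, along the jig's y, at jig (0, -86, 66) mm.
- lever_tip (a point): End of the red lever, 90 mm from its axis; the handle is straight, 16 mm wide (along the jig's y) and 9 mm thick, from 8 to 92 mm out from the axis. Before the flip it stays where it is left.
- mat: Cork mat, fixed, 260 x 260 mm, 4 mm thick, on which the cups stand. Origin: middle of its underside; x, y along its edges.
- tray: Pale wooden sorting tray with blue cloth floor, fixed: 130 mm (x) by 170 mm (y), 42 mm tall, walls and floor 6 mm. Origin: middle of its underside.
- cup1_mid (a point): Round white enamel cup without handle, straight-sided, 70 mm tall, 62 mm across, wall 3 mm, 100 g, open at the top, holding up to three of the loose beads, or none. This point: its centre, 35 mm above its foot; z along its axis.
- cup2_mid (a point): Round blue enamel cup without handle, straight-sided, 70 mm tall, 62 mm across, wall 3 mm, 100 g, open at the top, holding up to three of the loose beads, or none. This point: its centre, 35 mm above its foot; z along its axis.
- cup3_mid (a point): Round green enamel cup without handle, straight-sided, 70 mm tall, 62 mm across, wall 3 mm, 100 g, open at the top, holding up to three of the loose beads, or none. This point: its centre, 35 mm above its foot; z along its axis.
- bead1a_mid (a point): Red-brown lacquered bead, a double cone 20 mm across and 12 mm thick with a small hole, 10 g, slippery; starts in cup1. This point: its centre. May be absent.
- bead1b_mid (a point): Red-brown lacquered bead, a double cone 20 mm across and 12 mm thick with a small hole, 10 g, slippery; starts in cup1. This point: its centre. May be absent.
- bead1c_mid (a point): Red-brown lacquered bead, a double cone 20 mm across and 12 mm thick with a small hole, 10 g, slippery; starts in cup1. This point: its centre. May be absent.
- bead2a_mid (a point): Red-brown lacquered bead, a double cone 20 mm across and 12 mm thick with a small hole, 10 g, slippery; starts in cup2. This point: its centre. May be absent.
- bead2b_mid (a point): Red-brown lacquered bead, a double cone 20 mm across and 12 mm thick with a small hole, 10 g, slippery; starts in cup2. This point: its centre. May be absent.
- bead2c_mid (a point): Red-brown lacquered bead, a double cone 20 mm across and 12 mm thick with a small hole, 10 g, slippery; starts in cup2. This point: its centre. May be absent.
- bead3a_mid (a point): Red-brown lacquered bead, a double cone 20 mm across and 12 mm thick with a small hole, 10 g, slippery; starts in cup3. This point: its centre. May be absent.
- bead3b_mid (a point): Red-brown lacquered bead, a double cone 20 mm across and 12 mm thick with a small hole, 10 g, slippery; starts in cup3. This point: its centre. May be absent.
- bead3c_mid (a point): Red-brown lacquered bead, a double cone 20 mm across and 12 mm thick with a small hole, 10 g, slippery; starts in cup3. This point: its centre. May be absent.
- elephant: Grey soapstone elephant, 110 mm long, 70 mm tall, loose on the table. Origin: under its middle. To be left alone.
- whistle: Red tin whistle, 150 mm long, 16 mm thick, loose on the table. Origin: under its middle. To be left alone.
- magnifier: Brass magnifying glass with horn handle, 190 mm long, 16 mm tall, loose, lying on the table. Origin: under the neck between lens and handle. To be left alone.
Things that resemble listed ones, but are neither listed nor needed, are in the scene too. What is shaped like the part that bears cup1_mid but orange is not meant.

How it is judged (in metres and radians):
On the way, in this order (a step that is already met when the one before it is completed fails the run):
1. the rod's pad holds the suanpan snug against the end stop while the lever is still open (y of suanpan_mid in the frame of jig between 0.0985 and 0.107 m and x of suanpan_mid in the frame of jig between -0.009 and 0.009 m and angle between the y axis of suanpan_mid and the y axis of jig, either way round below 0.05 rad and z of suanpan_mid in the frame of jig below 0.034 m and value of joint push_rod above 0.045 m and value of joint cam_lever below 1.3 rad), for 0.2 s.
2. the cam lever is flipped over centre and fully down, with the suanpan still snug (y of suanpan_mid in the frame of jig between 0.0985 and 0.107 m and x of suanpan_mid in the frame of jig between -0.009 and 0.009 m and angle between the y axis of suanpan_mid and the y axis of jig, either way round below 0.05 rad and z of suanpan_mid in the frame of jig below 0.034 m and value of joint push_rod above 0.045 m and value of joint cam_lever above 1.72 rad), for 0.2 s.
At the end, for the whole second after the job is handed in: Suanpan square in the jig, within 3.5 mm of the end stop, the rod's pad within 3 mm of it, cam lever fully down (over 1.72 rad); every bead still in the tray; every cup upright (0.15 rad) and still, its centre within 115 mm of the mat's middle both ways (all of step 2 and x of bead1a_mid in the frame of tray between -0.061 and 0.061 m and y of bead1a_mid in the frame of tray between -0.081 and 0.081 m and z of bead1a_mid in the frame of tray between 0 and 0.045 m and linear speed of each of bead1a, bead1b, bead1c, bead2a, bead2b, bead2c, bead3a, bead3b, bead3c, cup1, cup2, cup3 below 0.03 m/s and x of bead1b_mid in the frame of tray between -0.061 and 0.061 m and y of bead1b_mid in the frame of tray between -0.081 and 0.081 m and z of bead1b_mid in the frame of tray between 0 and 0.045 m and x of bead1c_mid in the frame of tray between -0.061 and 0.061 m and y of bead1c_mid in the frame of tray between -0.081 and 0.081 m and z of bead1c_mid in the frame of tray between 0 and 0.045 m and x of bead2a_mid in the frame of tray between -0.061 and 0.061 m and y of bead2a_mid in the frame of tray between -0.081 and 0.081 m and z of bead2a_mid in the frame of tray between 0 and 0.045 m and x of bead2b_mid in the frame of tray between -0.061 and 0.061 m and y of bead2b_mid in the frame of tray between -0.081 and 0.081 m and z of bead2b_mid in the frame of tray between 0 and 0.045 m and x of bead2c_mid in the frame of tray between -0.061 and 0.061 m and y of bead2c_mid in the frame of tray between -0.081 and 0.081 m and z of bead2c_mid in the frame of tray between 0 and 0.045 m and x of bead3a_mid in the frame of tray between -0.061 and 0.061 m and y of bead3a_mid in the frame of tray between -0.081 and 0.081 m and z of bead3a_mid in the frame of tray between 0 and 0.045 m and x of bead3b_mid in the frame of tray between -0.061 and 0.061 m and y of bead3b_mid in the frame of tray between -0.081 and 0.081 m and z of bead3b_mid in the frame of tray between 0 and 0.045 m and x of bead3c_mid in the frame of tray between -0.061 and 0.061 m and y of bead3c_mid in the frame of tray between -0.081 and 0.081 m and z of bead3c_mid in the frame of tray between 0 and 0.045 m and x of cup1_mid in the frame of mat between -0.115 and 0.115 m and y of cup1_mid in the frame of mat between -0.115 and 0.115 m and z of cup1_mid in the frame of mat between 0.03 and 0.045 m and angle between each of cup1_mid, cup2_mid, cup3_mid's own z axis and vertical below 0.15 rad and x of cup2_mid in the frame of mat between -0.115 and 0.115 m and y of cup2_mid in the frame of mat between -0.115 and 0.115 m and z of cup2_mid in the frame of mat between 0.03 and 0.045 m and x of cup3_mid in the frame of mat between -0.115 and 0.115 m and y of cup3_mid in the frame of mat between -0.115 and 0.115 m and z of cup3_mid in the frame of mat between 0.03 and 0.045 m); the robot touches nothing.
It fails at once if the elephant is pushed more than 30 mm aside (distance of elephant from where it was at the start of the episode above 0.03 m).
It fails at once if the whistle is pushed more than 30 mm aside (distance of whistle from where it was at the start of the episode above 0.03 m).
It fails at once if the magnifier is pushed more than 30 mm aside (distance of magnifier from where it was at the start of the episode above 0.03 m).
Of bead1a, bead1b, bead1c, bead2a, bead2b, bead2c, bead3a, bead3b, bead3c only 5 to 8 are there at a start; the rules pass over those that are not, and their reading is None.
At some moment in a run one of cup1, cup2, cup3 may be knocked a few centimetres aside while the robot is not near it.
It also fails if it takes over 210 s, if anything falls off the work surface, if the arm or the gripper's body presses on something with over 40 N, if the wrist force passes 120 N, or if a joint passes its speed limit or range.

## Working session

There is one attempt and no reset: what is moved stays moved. The work goes in short steps, Python scripts to look and compute and a tool call to move; the robot and the scene stay as the last step left them, time stands still between calls to the robot, and variables do not carry over. Pictures are saved under pics/ and viewed, at most 14 in all, crops included, and the job is handed in when it is done.

Besides the shell and the picture viewer there is one more tool, called in YAML: its name, and indented under it one key for each argument. step_arm: Moves the arm, as the interface text tells. Its arguments: {"type":"object","properties":{"increments":{"type":"array","items":{"type":"array"}}},"required":["increments"]}

```bash
ls; mkdir -p pics
cat > h.py <<'E'
import numpy as np, cv2
from rig import arm
def snap(name,fn=None):
    o=arm.get_obs(); c=arm.read_camera(name)
    c['R'],c['p']=(np.array(c['orientation']),np.array(c['position'])) if name!='wrist' else (None,None)
    if name=='wrist':
        T=np.array(c['T_tool_cam']);R=np.array(o['orientation'])
        c['R']=R@T[:3,:3]; c['p']=np.array(o['ee_pos'])+R@T[:3,3]
    if fn: cv2.imwrite('pics/'+fn,c['color'][:,:,::-1])
    np.save('/tmp/%s.npy'%name,{k:c[k] for k in c},allow_pickle=True)
    return c
def load(name): return np.load('/tmp/%s.npy'%name,allow_pickle=True).item()
def K(c):
    f=200/np.tan(np.radians(c['fovy'])/2)
    return np.array([[f,0,c['cx']],[0,f,c['cy']],[0,0,1.]])
def ray(c,uv):
    uv=np.array(uv,float).reshape(-1,1,2)
    n=cv2.undistortPoints(uv,K(c),np.array([c['k1'],0,0,0.])).reshape(-1,2)
    return np.c_[n,np.ones(len(n))]@c['R'].T
def onz(c,uv,z):
    d=ray(c,uv); return c['p']+d*((z-c['p'][2])/d[:,2])[:,None]
def proj(c,P):
    P=(np.array(P,float).reshape(-1,3)-c['p'])@c['R']
    return cv2.projectPoints(P,np.zeros(3),np.zeros(3),K(c),np.array([c['k1'],0,0,0.]))[0].reshape(-1,2)
E
python3 - <<'E'
from h import *
for n in('scene','top'):
    c=snap(n,n+'0.png'); print(n,c['p'],c['R'].round(2).tolist(),c['fovy'],c['k1'],c['cx'],c['cy'])
print(arm.tcp_to_grasp,arm.get_obs())
E
```

```text
pics
scene [1065.64538204   56.24583192 1094.28371771] [[-0.16, 0.86, -0.48], [0.99, 0.14, -0.08], [0.0, -0.49, -0.87]] 51.58157402386063 -0.05081022450585432 313.257324451655 204.75474680488156
top [ 411.20598907  -36.08697243 1408.61016183] [[0.02, -1.0, 0.08], [-1.0, -0.02, 0.0], [-0.0, -0.08, -1.0]] 45.93648281384957 0.04730249148510482 312.2077144494874 196.0306374486555
18.700000000000003 {'time_s': 0.1, 'q': array([ 1.12899226e+00,  1.26310633e-01, -4.05164000e-02,  1.40541284e+00,
        2.26523458e-05,  1.57078744e+00]), 'qd': array([-1.10947710e-03,  7.19663404e-04,  3.01568034e-03, -1.73684690e-05,
        3.35142848e-05, -1.10741458e-03]), 'joint_efforts': array([ 8.39209461e-04, -4.36904633e+01,  3.53604162e+01,  1.37746625e-02,
        1.37105849e-04, -1.28621636e-05]), 'ee_pos': array([224.30641544, 474.25012554, 230.60679866]), 'orientation': array([[-9.03985552e-01,  4.27562528e-01, -6.37693579e-04],
       [ 4.27563003e-01,  9.03984624e-01, -1.29524924e-03],
       [ 2.26651494e-05, -1.44354078e-03, -9.99998958e-01]]), 'contact_force': array([-0.00706308,  0.33467926, -0.47412759]), 'moment': array([-0.00641518,  0.00844945,  0.00560687]), 'gripper_force': 0.0, 'opening': 85.4060368533794}
```

View pics/top0.png

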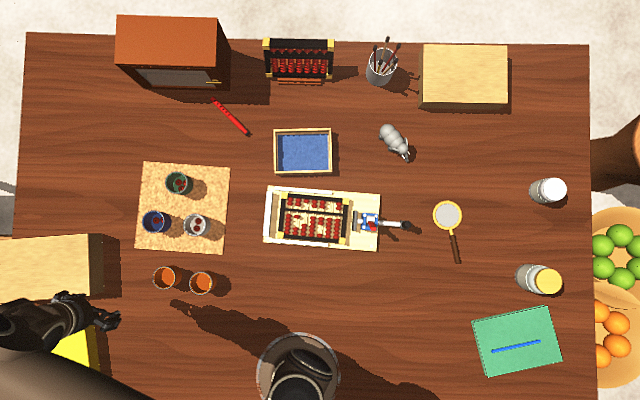

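View pics/scene0.png

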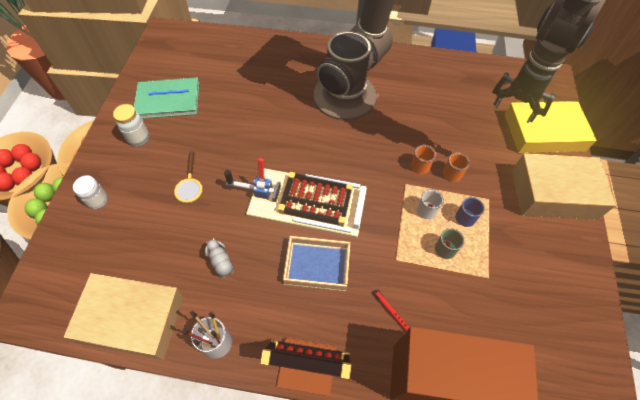

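The top view shows the mat at (182,208) with the green cup at (180,183), blue at (155,222) and white at (197,224). The orange look-alikes stand off the mat at (165,278) and (202,283). The tray is at (303,151), the jig at (321,219) and its knob near (410,226), to the right. So jig +y is roughly world +y.

Run:
```python
from h import *
c=load('top'); im=c['color']; hsv=cv2.cvtColor(im,cv2.COLOR_RGB2HSV); H,S,V=[hsv[...,i].astype(int) for i in range(3)]
def rect(m,box,z,lab,hull=True):
    x0,y0,x1,y1=box; mm=np.zeros(m.shape,np.uint8); mm[y0:y1,x0:x1]=m[y0:y1,x0:x1]
    mm=cv2.morphologyEx(mm,cv2.MORPH_OPEN,np.ones((2,2),np.uint8))
    cs,_=cv2.findContours(mm,cv2.RETR_EXTERNAL,cv2.CHAIN_APPROX_NONE); k=max(cs,key=cv2.contourArea)
    w=onz(c,k.reshape(-1,2)+0.0,z)[:,:2].astype(np.float32)
    r=cv2.minAreaRect(w); print(lab,np.round(r[0],1),np.round(r[1],1),round(r[2],2), 'px',np.round(proj(c,[*r[0],z])[0],1))
for p in [(268,215),(372,240),(150,180),(278,132),(300,150),(180,175),(148,220),(190,222)]: print(p,hsv[p[1],p[0]])
rect((V>150)&(S<120),(255,178,392,260),16,'jig')
rect((V>130)&(S<150),(125,155,240,262),4,'mat')
rect((V>110)&(S<140),(265,120,340,182),42,'tray')
big=np.hstack([cv2.resize(im[155:260,130:235],None,fx=4,fy=4,interpolation=cv2.INTER_CUBIC),cv2.resize(im[180:260,340:425],None,fx=4,fy=4,interpolation=cv2.INTER_CUBIC).copy().__array__() if 0 else cv2.resize(im[170:275,335:425],None,fx=4,fy=4,interpolation=cv2.INTER_CUBIC)])
cv2.imwrite('pics/crop1.png',big[:,:,::-1]); print(big.shape)
```

```text
(268, 215) [  0   0 255]
(372, 240) [ 29  42 254]
(150, 180) [ 19 120 251]
(278, 132) [ 11 134  76]
(300, 150) [110 112 196]
(180, 175) [41 63 65]
(148, 220) [135  73  56]
(190, 222) [ 12  58 131]
jig [456.7 -59.3] [336.4 168.4] 86.7 px [321.7 218.7]
mat [478.8 352.7] [261.2 259.8] 87.03 px [183.2 208.1]
tray [651.7  -0. ] [132.3 170.4] 2.82 px [303.1 151.3]
(420, 780, 3)
```

View pics/crop1.png

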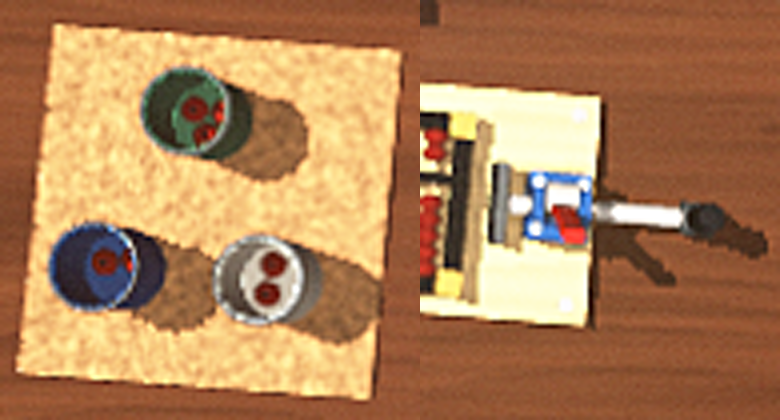

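Orange cups sit off the mat and are not meant; cup1 is the white one at (195,225), cup2 blue at (154,222), cup3 green at (177,183). The crop shows about 3 beads in green, 2 in blue and 2 in white. The knob top is at (407,225).

Run:
```python
from h import *
c=load('top'); 
ks=onz(c,[(406.5,224.7)],90)[0]; print('knob',ks)
y=np.array([.0567,.998]);x=np.array([.998,-.0567])
o=ks[:2]+194*y; print('origin from knob(rod0)',o)
b=np.array([456.7,-59.3]); print('basecentre rel',(b-o)@x,(b-o)@y)
cl=onz(c,[(335+(560-420)/4,170+208/4)],74)[0][:2]; print('clamp rel',(cl-o)@x,(cl-o)@y)
for n,p in dict(green=(176.5,183),blue=(153.75,221.75),white=(195,225)).items(): print(n,onz(c,[p],74)[0].round(1))
s=load('scene'); im=s['color']
cv2.imwrite('pics/crop2.png',cv2.resize(im[140:290,215:380],None,fx=4,fy=4,interpolation=cv2.INTER_CUBIC)[:,:,::-1])
```

```text
knob [ 443.24057852 -294.2140647    90.        ]
origin from knob(rod0) [ 454.24037852 -100.6020647 ]
basecentre rel 0.11287516574622268 41.358921111049995
clamp rel -0.19084293761223203 -94.22970923915291
green [546.3 355.5  74. ]
blue [435.3 413.8  74. ]
white [428.7 298.2  74. ]
```

View pics/crop2.png

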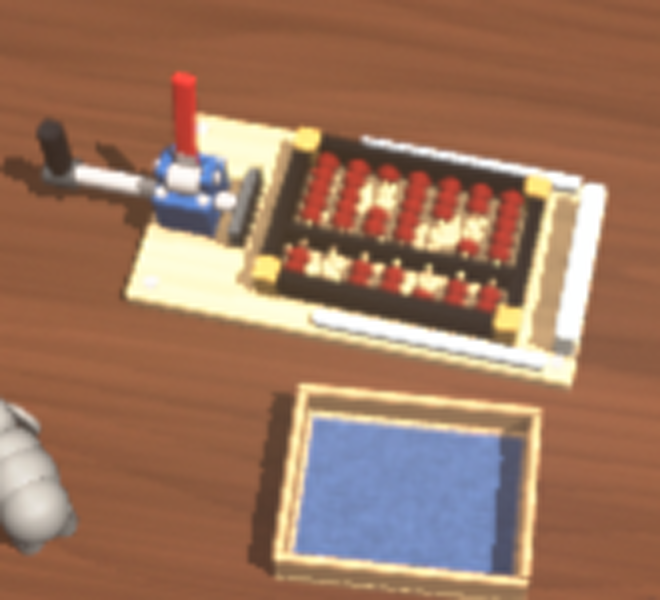

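The scene crop shows the lever open at (183,115), the knob at (52,150), and the suanpan short of the white stop at (582,270). Moving behind the knob with the fingers shut.

step_arm:
  increments:
    - [[11,-41,0],[0,0,0.019],1]
    - [[11,-41,0],[0,0,0.019],1]
    - [[11,-41,0],[0,0,0.019],1]
    - [[11,-41,0],[0,0,0.019],1]
    - [[11,-41,0],[0,0,0.019],1]
    - [[11,-41,0],[0,0,0.019],1]
    - [[11,-41,0],[0,0,0.019],1]
    - [[11,-41,0],[0,0,0.019],1]
    - [[11,-41,0],[0,0,0.019],1]
    - [[11,-41,0],[0,0,0.019],1]
    - [[11,-41,0],[0,0,0.019],1]
    - [[11,-41,0],[0,0,0.019],1]
    - [[11,-41,0],[0,0,0.019],1]
    - [[11,-41,0],[0,0,0.019],1]
    - [[11,-41,0],[0,0,0.019],1]
    - [[11,-41,0],[0,0,0.019],1]
    - [[11,-41,0],[0,0,0.019],1]
    - [[11,-41,0],[0,0,0.019],1]
    - [[11,-41,0],[0,0,0.019],1]
    - [[7,-41,0],[0,0,0.019],1]

```text
time_s: 2.6
ee_pos: [440.6, -346.7, 230.7]
orientation: [[-0.998, 0.061, -0.001], [0.061, 0.998, 0.001], [0.001, 0.001, -1.0]]
contact_force: [0.7, 0.0, -0.3]
opening: -0.1
gripper_force: 0.0
```

step_arm:
  increments:
    - [[0,0,-42],[0,0,0],1]
    - [[0,0,-42],[0,0,0],1]
    - [[0,0,-42],[0,0,0],1]
    - [[0,0,-42],[0,0,0],1]
    - [[0,0,0],[0,0,0],1]
    - [[0,8,0],[0,0,0],1]
    - [[1,8,0],[0,0,0],1]
    - [[0,6,0],[0,0,0],1]
    - [[1,6,0],[0,0,0],1]
    - [[0,6,0],[0,0,0],1]
    - [[0,6,0],[0,0,0],1]
    - [[1,6,0],[0,0,0],1]

```text
time_s: 4.1
ee_pos: [443.4, -299.7, 63.6]
orientation: [[-0.998, 0.062, -0.0], [0.062, 0.998, -0.002], [0.0, -0.002, -1.0]]
contact_force: [-2.3, -4.4, 3.2]
opening: 0.0
gripper_force: 2.4
```

step_arm:
  increments:
    - [[0,5,0],[0,0,0],1]
    - [[0.5,5,0],[0,0,0],1]
    - [[0,5,0],[0,0,0],1]
    - [[0.5,4,0],[0,0,0],1]

```text
time_s: 4.6
ee_pos: [444.5, -280.3, 63.4]
orientation: [[-0.998, 0.062, 0.0], [0.062, 0.998, -0.0], [-0.0, -0.0, -1.0]]
contact_force: [-0.2, -4.6, 3.5]
opening: -0.1
gripper_force: 2.4
```

Run:
```python
from h import *
c=snap('top'); im=c['color']
cv2.imwrite('pics/crop3.png',cv2.resize(im[170:260,250:425],None,fx=4.5,fy=4.5,interpolation=cv2.INTER_CUBIC)[:,:,::-1])
```

```text
(no output)
```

View pics/crop3.png

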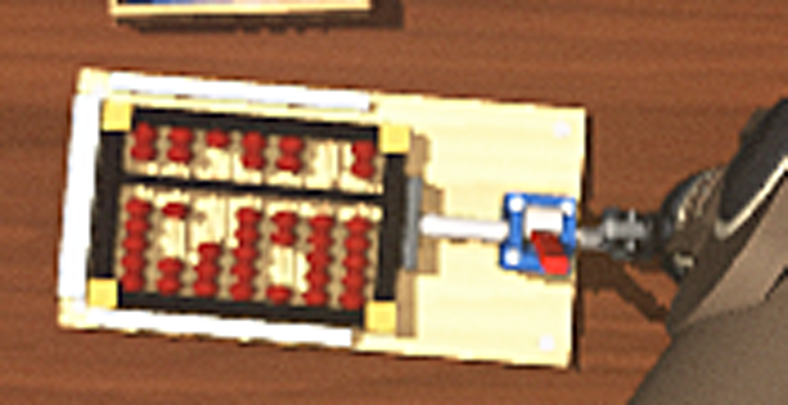

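The pad is against the suanpan, whose left edge at (97,200) is almost at the stop. Pressing on gently until the force climbs.

step_arm:
  increments:
    - [[0,2,0],[0,0,0],1]
    - [[0,2,0],[0,0,0],1]
    - [[0,0,0],[0,0,0],1]

```text
time_s: 5.03
ee_pos: [444.6, -277.6, 63.4]
orientation: [[-0.998, 0.062, 0.0], [0.062, 0.998, -0.003], [-0.0, -0.003, -1.0]]
contact_force: [0.0, -9.1, 0.9]
opening: -0.3
gripper_force: 4.5
```

step_arm:
  increments:
    - [[0,2,0],[0,0,0],1]
    - [[0,2,0],[0,0,0],1]
    - [[0,0,0],[0,0,0],1]
    - [[0,0,0],[0,0,0],1]

```text
time_s: 5.52
ee_pos: [444.6, -277.4, 63.6]
orientation: [[-0.998, 0.065, -0.001], [0.065, 0.998, -0.011], [0.0, -0.011, -1.0]]
contact_force: [-0.3, -22.6, -2.0]
opening: -0.1
gripper_force: 11.3
```

The rod has stalled at 22 N, so the suanpan is home. Backing off, rising, and going to the open side of the lever.

step_arm:
  increments:
    - [[0,-8,0],[0,0,0],1]
    - [[-1,-16,0],[0,0,0],1]
    - [[0,0,40],[0,0,0],1]
    - [[0,0,45],[0,0,0],1]
    - [[0,0,45],[0,0,0],1]
    - [[-15,10,7],[0,0,0],1]
    - [[-15,30,0],[0,0,0],1]
    - [[-15,35,0],[0,0,0],1]
    - [[-15,33,0],[0,0,0],1]
    - [[0,0,0],[0,0,0],1]
    - [[0,0,-40],[0,0,0],1]
    - [[0,0,-39],[0,0,0],1]
    - [[0,0,0],[0,0,0],1]

```text
time_s: 7.15
ee_pos: [381.1, -187.6, 118.2]
orientation: [[-0.998, 0.062, -0.006], [0.062, 0.998, 0.003], [0.006, 0.003, -1.0]]
contact_force: [-0.4, 0.7, 0.6]
opening: -0.2
gripper_force: 0.0
```

Run:
```python
from h import *
c=snap('scene'); im=c['color']
cv2.imwrite('pics/crop4.png',cv2.resize(im[120:250,200:380],None,fx=4,fy=4,interpolation=cv2.INTER_CUBIC)[:,:,::-1])
t=load('top');print(onz(t,[(370,221.8)],74),onz(c,[(261,186)],66))
```

```text
[[ 449.26623457 -194.69847002   74.        ]] [[ 459.35457491 -193.20843217   66.        ]]
```

View pics/crop4.png

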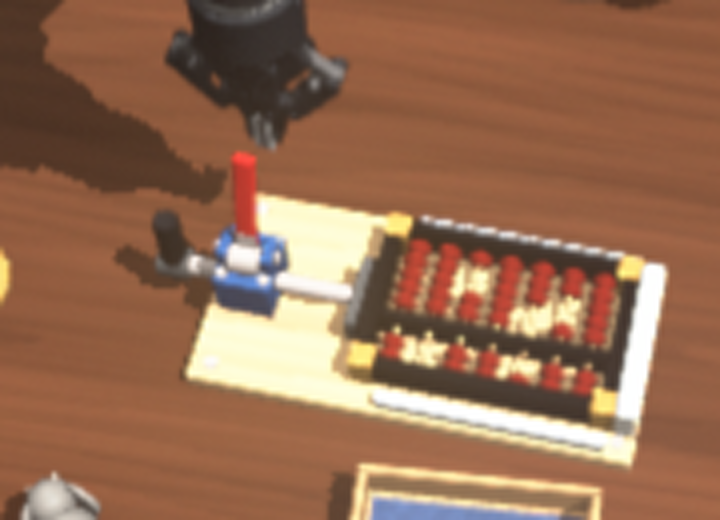

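Suanpan now touches the white stop at (640,340). I'll check the lever's y against the fingers by projection before pushing.

Run:
```python
from h import *
c=load('scene')
print('lever tip model',proj(c,[[418,-192,151]]),'seen 261,159; base seen',(200+242/4,120+237/4),proj(c,[[444,-193.5,80]]),'tcp',proj(c,[[381,-187.6,118]]),'seen',(200+265/4,120+140/4))
print(onz(c,[(261,159)],151))
```

```text
lever tip model [[261.46486229 157.57281663]] seen 261,159; base seen (260.5, 179.25) [[261.55602692 179.02265932]] tcp [[266.95298986 154.18726714]] seen (266.25, 155.0)
[[ 422.97300892 -192.20106286  151.        ]]
```

step_arm:
  increments:
    - [[9,-2,1],[0,0,0],1]
    - [[9,-1,1],[0,0,0],1]
    - [[9,-0.5,0],[0,0,0],1]
    - [[9,-0.5,0],[0,0,0],1]
    - [[10,-0.5,0],[0,0,0],1]
    - [[9,-0.5,1],[0,0,0],1]
    - [[9,-0.5,0],[0,0,0],1]
    - [[9,-0.5,0],[0,0,0],1]
    - [[9,-0.5,-4],[0,0,0],1]
    - [[9,-0.5,-5],[0,0,0],1]
    - [[7,-0.5,-7],[0,0,0],1]
    - [[7,-0.5,-7],[0,0,0],1]
    - [[4,0,-7],[0,0,0],1]
    - [[3,0,-7],[0,0,0],1]
    - [[0,0,0],[0,0,0],1]

```text
time_s: 9.07
ee_pos: [496.0, -196.4, 86.7]
orientation: [[-0.998, 0.062, 0.0], [0.062, 0.998, 0.0], [-0.0, 0.0, -1.0]]
contact_force: [-0.5, -0.7, 0.4]
opening: -0.0
gripper_force: 0.0
```

step_arm:
  increments:
    - [[0,0,-5],[0,0,0],1]
    - [[0,0,-4],[0,0,0],1]
    - [[0,0,-3],[0,0,0],1]
    - [[0,0,0],[0,0,0],1]

```text
time_s: 9.57
ee_pos: [496.5, -196.8, 77.1]
orientation: [[-0.998, 0.062, 0.003], [0.062, 0.998, -0.001], [-0.003, -0.001, -1.0]]
contact_force: [0.3, 1.4, 12.9]
opening: 0.0
gripper_force: 6.5
```

Run:
```python
from h import *
c=snap('scene'); im=c['color']
cv2.imwrite('pics/crop5.png',cv2.resize(im[120:250,200:380],None,fx=4,fy=4,interpolation=cv2.INTER_CUBIC)[:,:,::-1])
```

```text
(no output)
```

View pics/crop5.png

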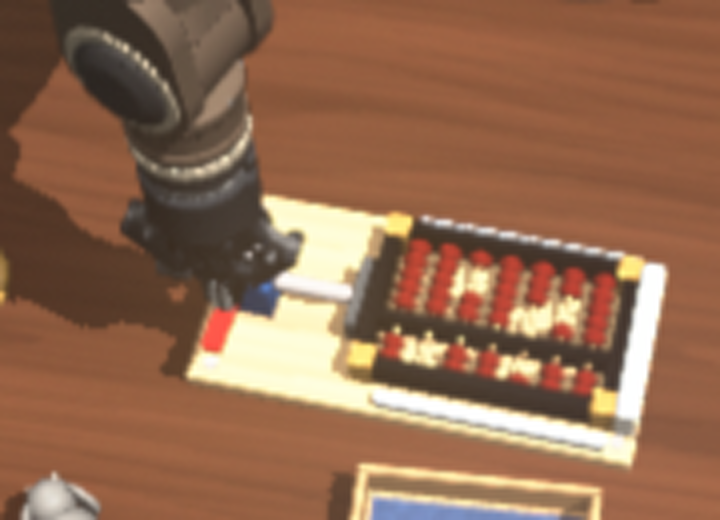

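The lever lies right down at (218,330), with the fingers stopped on it at 12.9 N; the suanpan is still at the stop. Now the cups: rise, then re-measure.

step_arm:
  increments:
    - [[0,0,40],[0,0,0],1]
    - [[0,0,50],[0,0,0],1]
    - [[0,0,50],[0,0,0],-1]
    - [[-10,40,30],[0,0,0],-1]
    - [[-10,50,0],[0,0,0],-1]
    - [[-10,55,0],[0,0,0],-1]
    - [[-10,55,0],[0,0,0],-1]
    - [[-10,55,0],[0,0,0],-1]
    - [[0,0,0],[0,0,0],-1]

```text
time_s: 10.75
ee_pos: [444.0, 61.4, 244.6]
orientation: [[-0.998, 0.056, -0.002], [0.056, 0.998, 0.0], [0.002, -0.0, -1.0]]
contact_force: [-0.1, -0.6, 0.0]
opening: 85.6
gripper_force: 0.0
```

```bash
cat >> h.py <<'E'
from scipy.spatial.transform import Rotation as Ro
def Rt(beta,alpha,roll=0):
    b,a=np.radians(beta),np.radians(alpha)
    z=np.array([np.cos(b)*np.cos(a),np.sin(b)*np.cos(a),-np.sin(a)]);y=np.array([-np.sin(b),np.cos(b),0])
    return Ro.from_rotvec(np.radians(roll)*z).as_matrix()@np.c_[np.cross(y,z),y,z]
def plan(p,R,n):
    o=arm.get_obs(); d=(np.array(p)-o['ee_pos']); r=Ro.from_matrix(R@np.array(o['orientation']).T).as_rotvec()
    print('total',d.round(1),r.round(3),'per row',(d/n).round(1),(r/n).round(4))
def cups():
    c=snap('top'); hsv=cv2.cvtColor(c['color'],cv2.COLOR_RGB2HSV); H,S,V=[hsv[...,i].astype(int) for i in range(3)]
    q=proj(c,[[479,353,4]])[0]
    m=np.zeros(H.shape,bool); m[158:258,134:233]=True
    out={}
    for n,mm in dict(green=(H>45)&(H<95)&(S>60),blue=(H>100)&(H<140)&(S>60),white=(S<45)&(V>120)).items():
        mm=(mm&m).astype(np.uint8); cs,_=cv2.findContours(mm,cv2.RETR_EXTERNAL,cv2.CHAIN_APPROX_NONE)
        if not cs: continue
        k=max(cs,key=cv2.contourArea); 
        (e,ax,an)=cv2.fitEllipse(cv2.convexHull(k)); out[n]=onz(c,[e],74)[0]
        print(n,np.round(e,1),np.round(ax,1),out[n].round(1))
    return c
E
python3 - <<'E'
from h import *
c=cups(); im=c['color']
cv2.imwrite('pics/crop6.png',cv2.resize(im[155:300,130:245],None,fx=4,fy=4,interpolation=cv2.INTER_CUBIC)[:,:,::-1])
print(arm.get_obs()['q'].round(2))
c1=np.array([429,298,0])
for a in(45,):
    b=np.degrees(np.arctan2(298,429)); R=Rt(b,a); t=R[:,2]
    g=np.array([429,298,50])+24*t; pre=g-110*t
    print(b,t,g,pre); plan(pre,R,14)
E
```

```text
green [178.5 181.8] [14.5 20.8] [549.9 350.1  74. ]
blue [152.8 221.2] [20.8 21.2] [436.9 416.5  74. ]
white [194.1 224.5] [21.8 22.6] [430.2 300.7  74. ]
[ 0.13 -0.02 -0.16  1.43 -0.    0.19]
34.78533933078929 [ 0.58074342  0.40340685 -0.70710678] [442.93784198 307.68176436  33.02943725] [379.05606625 263.30701106 110.81118318]
total [ -65.5  203.4 -133.8] [ 0.218 -0.771  0.63 ] per row [-4.7 14.5 -9.6] [ 0.0156 -0.0551  0.045 ]
```

View pics/crop6.png

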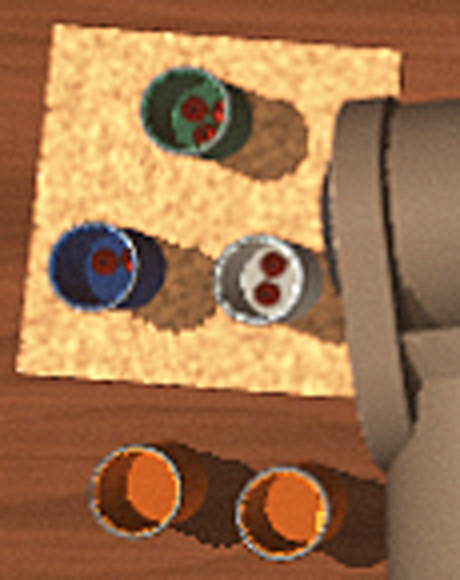

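The crop confirms the white cup at crop (260,280) with two beads, unmoved. The orange pair at (137,490) and (283,512) is off the mat. Going to the pre-grasp.

step_arm:
  increments:
    - [[-4.7,14.5,-9.6],[0.0156,-0.0551,0.045],-1]
    - [[-4.7,14.5,-9.6],[0.0156,-0.0551,0.045],-1]
    - [[-4.7,14.5,-9.6],[0.0156,-0.0551,0.045],-1]
    - [[-4.7,14.5,-9.6],[0.0156,-0.0551,0.045],-1]
    - [[-4.7,14.5,-9.6],[0.0156,-0.0551,0.045],-1]
    - [[-4.7,14.5,-9.6],[0.0156,-0.0551,0.045],-1]
    - [[-4.7,14.5,-9.6],[0.0156,-0.0551,0.045],-1]
    - [[-4.7,14.5,-9.6],[0.0156,-0.0551,0.045],-1]
    - [[-4.7,14.5,-9.6],[0.0156,-0.0551,0.045],-1]
    - [[-4.7,14.5,-9.6],[0.0156,-0.0551,0.045],-1]
    - [[-4.7,14.5,-9.6],[0.0156,-0.0551,0.045],-1]
    - [[-4.7,14.5,-9.6],[0.0156,-0.0551,0.045],-1]
    - [[-4.7,14.5,-9.6],[0.0156,-0.0551,0.045],-1]
    - [[-4.7,14.5,-9.6],[0.0156,-0.0551,0.045],-1]
    - [[0,0,0],[0,0,0],-1]

```text
time_s: 12.68
ee_pos: [378.4, 259.8, 107.9]
orientation: [[-0.585, -0.567, 0.58], [-0.4, 0.823, 0.402], [-0.706, 0.003, -0.709]]
contact_force: [-0.4, -0.3, -0.3]
opening: 85.7
gripper_force: 0.0
```

Run:
```python
from h import *
print(arm.get_obs()['q'].round(2))
c=snap('wrist','w1.png')
print('rim/foot centre',proj(c,[[429,298,74],[429,298,4]]))
R=Rt(34.8,45);plan([443,307.7,33],R,8)
```

```text
[ 0.6  -0.55 -1.11  0.22  0.01 -0.  ]
rim/foot centre [[317.10750203 237.29289656]
 [316.65140228 167.76013702]]
total [ 63.7  47.5 -76.6] [-0.002 -0.003  0.004] per row [ 8.   5.9 -9.6] [-0.0003 -0.0003  0.0006]
```

View pics/w1.png

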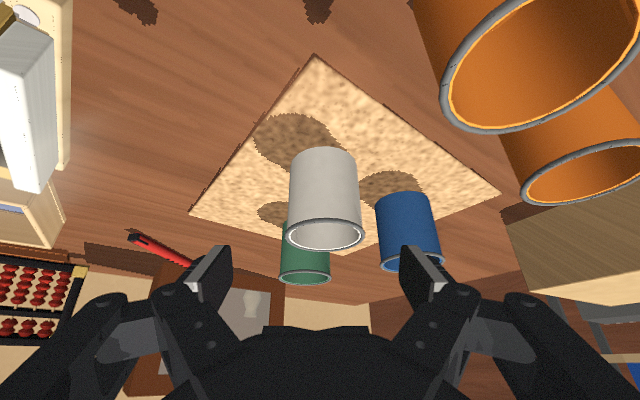

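The wrist view shows the white cup between the fingers, with its rim centre at (325,236) against a predicted (317,237). That puts it about 5 mm farther along the tangent, so I correct and close in.

step_arm:
  increments:
    - [[-3,4,0],[0,0,0],-1]
    - [[8,6,-9.5],[0,0,0],-1]
    - [[8,6,-9.5],[0,0,0],-1]
    - [[8,6,-9.5],[0,0,0],-1]
    - [[8,6,-9.5],[0,0,0],-1]
    - [[8,6,-9.5],[0,0,0],-1]
    - [[8,6,-9.5],[0,0,0],-1]
    - [[8,6,-9.5],[0,0,0],-1]
    - [[8,6,-9],[0,0,0],-1]
    - [[0,0,0],[0,0,0],-1]
    - [[0,0,0],[0,0,0],1]
    - [[0,0,0],[0,0,0],1]
    - [[0,0,0],[0,0,0],1]
    - [[0,0,0],[0,0,0],1]

```text
time_s: 14.48
ee_pos: [441.2, 313.8, 36.4]
orientation: [[-0.581, -0.568, 0.583], [-0.398, 0.823, 0.406], [-0.71, 0.003, -0.704]]
contact_force: [-1.2, -2.2, 4.5]
opening: 61.3
gripper_force: 65.5
```

Gripped (61.3 mm, 65 N). Lifting.

step_arm:
  increments:
    - [[0,0,15],[0,0,0],1]
    - [[0,0,25],[0,0,0],1]
    - [[0,0,30],[0,0,0],1]
    - [[0,0,30],[0,0,0],1]
    - [[0,0,30],[0,0,0],1]
    - [[0,0,25],[0,0,0],1]
    - [[0,0,15],[0,0,0],1]
    - [[0,0,0],[0,0,0],1]

```text
time_s: 15.48
ee_pos: [440.7, 313.7, 206.3]
orientation: [[-0.581, -0.569, 0.582], [-0.399, 0.822, 0.406], [-0.71, 0.004, -0.705]]
contact_force: [0.1, -0.8, -1.4]
opening: 61.1
gripper_force: 65.5
```

Run:
```python
from h import *
o=arm.get_obs();print(o['ee_pos'],o['opening'],o['q'].round(2))
plan([657,-61,190],Rt(-60,0),18)
```

```text
[440.71867512 313.74344067 206.29846335] 61.13181434426498 [ 0.62 -0.42 -0.84  0.37 -0.01  0.02]
total [ 216.3 -374.7  -16.3] [-0.195 -0.852 -1.561] per row [ 12.  -20.8  -0.9] [-0.0109 -0.0473 -0.0867]
```

step_arm:
  increments:
    - [[12,-20.8,-0.9],[-0.0109,-0.0473,-0.0867],1]
    - [[12,-20.8,-0.9],[-0.0109,-0.0473,-0.0867],1]
    - [[12,-20.8,-0.9],[-0.0109,-0.0473,-0.0867],1]
    - [[12,-20.8,-0.9],[-0.0109,-0.0473,-0.0867],1]
    - [[12,-20.8,-0.9],[-0.0109,-0.0473,-0.0867],1]
    - [[12,-20.8,-0.9],[-0.0109,-0.0473,-0.0867],1]
    - [[12,-20.8,-0.9],[-0.0109,-0.0473,-0.0867],1]
    - [[12,-20.8,-0.9],[-0.0109,-0.0473,-0.0867],1]
    - [[12,-20.8,-0.9],[-0.0109,-0.0473,-0.0867],1]
    - [[12,-20.8,-0.9],[-0.0109,-0.0473,-0.0867],1]
    - [[12,-20.8,-0.9],[-0.0109,-0.0473,-0.0867],1]
    - [[12,-20.8,-0.9],[-0.0109,-0.0473,-0.0867],1]
    - [[12,-20.8,-0.9],[-0.0109,-0.0473,-0.0867],1]
    - [[12,-20.8,-0.9],[-0.0109,-0.0473,-0.0867],1]
    - [[12,-20.8,-0.9],[-0.0109,-0.0473,-0.0867],1]
    - [[12,-20.8,-0.9],[-0.0109,-0.0473,-0.0867],1]
    - [[12,-20.8,-0.9],[-0.0109,-0.0473,-0.0867],1]
    - [[12,-20.8,-0.9],[-0.0109,-0.0473,-0.0867],1]
    - [[0,0,0],[0,0,0],1]
    - [[0,0,0],[0,0,0],1]

```text
time_s: 17.98
ee_pos: [656.0, -60.8, 187.8]
orientation: [[-0.006, 0.866, 0.5], [-0.0, 0.5, -0.866], [-1.0, -0.005, -0.003]]
contact_force: [-0.3, 0.6, -0.8]
opening: 61.5
gripper_force: 65.7
```

Run:
```python
from h import *
o=arm.get_obs();print(o['ee_pos'],o['opening'],o['q'].round(2)); print(np.array(o['orientation']).round(2))
plan([657,-61,105],Rt(-60,0),5); c=snap('scene','s7.png')
```

```text
[655.97086078 -60.84018625 187.84053273] 61.466456196315846 [ 0.37  0.46 -0.93 -1.37 -1.41  0.01]
[[-0.01  0.87  0.5 ]
 [-0.    0.5  -0.87]
 [-1.   -0.01 -0.  ]]
total [  1.   -0.2 -82.8] [ 0.    -0.006 -0.   ] per row [  0.2  -0.  -16.6] [ 0.0001 -0.0011 -0.0001]
```

View pics/s7.png

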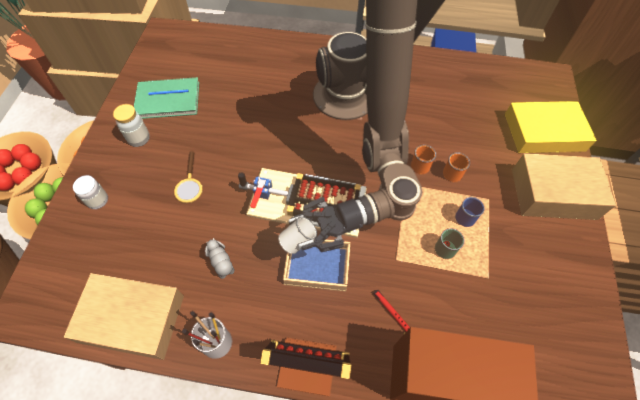

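The scene shows the white cup held at (297,235) over the tray's near corner. Joint 5 is close to its limit, so I ease the bearing to -48° while lowering.

step_arm:
  increments:
    - [[1,0.5,-14],[0,0,0.035],1]
    - [[1,0.5,-14],[0,0,0.035],1]
    - [[1,0.5,-14],[0,0,0.035],1]
    - [[1,0.5,-14],[0,0,0.035],1]
    - [[1,0.5,-14],[0,0,0.035],1]
    - [[0,0.5,-12],[0,0,0.035],1]
    - [[0,0,0],[0,0,0],1]
    - [[0,0,0],[0,0,0],1]

```text
time_s: 19.02
ee_pos: [661.8, -57.3, 108.5]
orientation: [[-0.0, 0.743, 0.669], [0.001, 0.669, -0.743], [-1.0, 0.001, -0.001]]
contact_force: [0.0, 0.4, -1.0]
opening: 61.3
gripper_force: 65.7
```

Run:
```python
from h import *
o=arm.get_obs();print(o['ee_pos'],o['q'].round(2));print(np.array(o['orientation']).round(2))
```

```text
[661.75185083 -57.33953386 108.48934916] [ 0.34  0.65 -1.05 -1.69 -1.17  0.  ]
[[-0.    0.74  0.67]
 [ 0.    0.67 -0.74]
 [-1.    0.   -0.  ]]
```

step_arm:
  increments:
    - [[0,0,0],[-0.124,0.138,0],1]
    - [[0,0,0],[-0.124,0.138,0],1]
    - [[0,0,0],[-0.124,0.138,0],1]
    - [[0,0,0],[-0.124,0.138,0],1]
    - [[0,0,0],[-0.124,0.138,0],1]
    - [[0,0,0],[-0.124,0.138,0],1]
    - [[0,0,0],[-0.124,0.138,0],1]
    - [[0,0,0],[-0.124,0.138,0],1]
    - [[0,0,0],[-0.124,0.138,0],1]
    - [[0,0,0],[-0.124,0.138,0],1]
    - [[0,0,0],[-0.124,0.138,0],1]
    - [[0,0,0],[-0.124,0.138,0],1]
    - [[0,0,0],[-0.124,0.138,0],1]
    - [[0,0,0],[-0.124,0.138,0],1]
    - [[0,0,0],[-0.124,0.138,0],1]
    - [[0,0,0],[0,0,0],1]
    - [[0,0,0],[0,0,0],1]
    - [[0,0,0],[0,0,0],1]
    - [[0,0,0],[0,0,0],1]

```text
time_s: 21.4
ee_pos: [661.7, -57.8, 107.2]
orientation: [[-0.262, -0.697, 0.667], [-0.234, -0.625, -0.745], [0.936, -0.351, 0.001]]
contact_force: [0.7, 0.9, -1.4]
opening: 61.0
gripper_force: 67.2
```

Run:
```python
from h import *
o=arm.get_obs();print(o['ee_pos'],o['q'].round(2),o['opening'])
a=snap('top')['color'];b=snap('scene')['color']
f=lambda i:cv2.resize(i,None,fx=4,fy=4,interpolation=cv2.INTER_CUBIC)
cv2.imwrite('pics/c8.png',np.hstack([f(a[110:200,255:350]),f(b[210:300,270:365])])[:,:,::-1])
```

```text
[661.66919681 -57.82287128 107.2408277 ] [ 0.34  0.66 -1.05 -1.7  -1.18 -2.79] 61.00038291600283
```

View pics/c8.png

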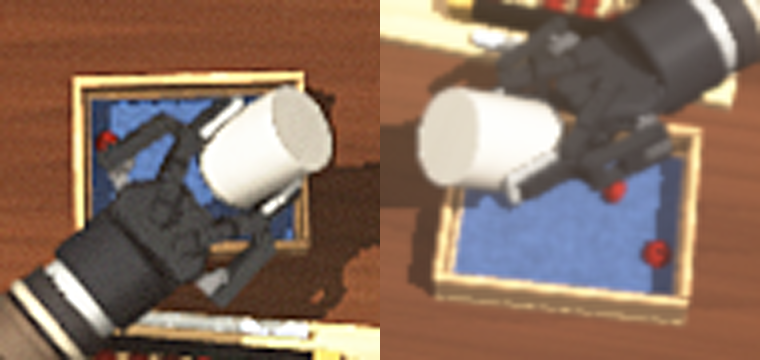

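Two red beads lie in the tray (right panel at (613,190) and (655,253)), and the cup is inverted and empty. Rolling back and returning it.

step_arm:
  increments:
    - [[0,0,5],[0.124,-0.138,0],1]
    - [[0,0,5],[0.124,-0.138,0],1]
    - [[0,0,5],[0.124,-0.138,0],1]
    - [[0,0,5],[0.124,-0.138,0],1]
    - [[0,0,5],[0.124,-0.138,0],1]
    - [[0,0,5],[0.124,-0.138,0],1]
    - [[0,0,5],[0.124,-0.138,0],1]
    - [[0,0,5],[0.124,-0.138,0],1]
    - [[0,0,5],[0.124,-0.138,0],1]
    - [[0,0,5],[0.124,-0.138,0],1]
    - [[0,0,5],[0.124,-0.138,0],1]
    - [[0,0,5],[0.124,-0.138,0],1]
    - [[0,0,5],[0.124,-0.138,0],1]
    - [[0,0,5],[0.124,-0.138,0],1]
    - [[0,0,5],[0.124,-0.138,0],1]
    - [[0,0,5],[0,0,0],1]
    - [[0,0,0],[0,0,0],1]

```text
time_s: 23.62
ee_pos: [661.7, -57.8, 187.6]
orientation: [[-0.003, 0.743, 0.669], [-0.001, 0.669, -0.743], [-1.0, -0.003, -0.001]]
contact_force: [0.5, -0.0, -1.4]
opening: 61.1
gripper_force: 67.1
```

Run:
```python
from h import *
plan([441,314,200],Rt(34.8,45),18)
cups()
```

```text
total [-220.7  371.8   12.4] [0.101 0.847 1.364] per row [-12.3  20.7   0.7] [0.0056 0.0471 0.0758]
green [178.5 181.9] [14.5 21. ] [549.7 350.   74. ]
blue [152.8 221.2] [20.8 21.2] [436.8 416.6  74. ]
white [231.9 209.5] [22.5 27.1] [474.8 196.3  74. ]
```

Cups unmoved.

step_arm:
  increments:
    - [[-12.3,20.7,0.7],[0.0056,0.0471,0.0758],1]
    - [[-12.3,20.7,0.7],[0.0056,0.0471,0.0758],1]
    - [[-12.3,20.7,0.7],[0.0056,0.0471,0.0758],1]
    - [[-12.3,20.7,0.7],[0.0056,0.0471,0.0758],1]
    - [[-12.3,20.7,0.7],[0.0056,0.0471,0.0758],1]
    - [[-12.3,20.7,0.7],[0.0056,0.0471,0.0758],1]
    - [[-12.3,20.7,0.7],[0.0056,0.0471,0.0758],1]
    - [[-12.3,20.7,0.7],[0.0056,0.0471,0.0758],1]
    - [[-12.3,20.7,0.7],[0.0056,0.0471,0.0758],1]
    - [[-12.3,20.7,0.7],[0.0056,0.0471,0.0758],1]
    - [[-12.3,20.7,0.7],[0.0056,0.0471,0.0758],1]
    - [[-12.3,20.7,0.7],[0.0056,0.0471,0.0758],1]
    - [[-12.3,20.7,0.7],[0.0056,0.0471,0.0758],1]
    - [[-12.3,20.7,0.7],[0.0056,0.0471,0.0758],1]
    - [[-12.3,20.7,0.7],[0.0056,0.0471,0.0758],1]
    - [[-12.3,20.7,0.7],[0.0056,0.0471,0.0758],1]
    - [[-12.3,20.7,0.7],[0.0056,0.0471,0.0758],1]
    - [[-12.3,20.7,0.7],[0.0056,0.0471,0.0758],1]
    - [[0,0,0],[0,0,0],1]
    - [[0,0,0],[0,0,0],1]

```text
time_s: 26.18
ee_pos: [440.2, 314.1, 198.9]
orientation: [[-0.582, -0.569, 0.58], [-0.403, 0.822, 0.402], [-0.706, 0.0, -0.708]]
contact_force: [-0.5, -0.3, -0.5]
opening: 61.3
gripper_force: 67.1
```

Run:
```python
from h import *
plan([441.2,313.8,38],np.array([[-0.581,-0.568,0.583],[-0.398,0.823,0.406],[-0.71,0.003,-0.704]]),1)
```

```text
total [   1.    -0.3 -160.9] [ 0.006 -0.003 -0.001] per row [   1.    -0.3 -160.9] [ 0.0057 -0.0029 -0.0013]
```

step_arm:
  increments:
    - [[1,0,-25],[0.006,-0.003,0],1]
    - [[0,0,-35],[0,0,0],1]
    - [[0,0,-35],[0,0,0],1]
    - [[0,0,-30],[0,0,0],1]
    - [[0,0,-20],[0,0,0],1]
    - [[0,0,-10],[0,0,0],1]
    - [[0,0,-3],[0,0,0],1]
    - [[0,0,-2],[0,0,0],1]
    - [[0,0,-1],[0,0,0],1]
    - [[0,0,0],[0,0,0],1]

```text
time_s: 27.42
ee_pos: [441.6, 315.0, 39.4]
orientation: [[-0.579, -0.57, 0.583], [-0.398, 0.822, 0.408], [-0.711, 0.005, -0.703]]
contact_force: [-0.5, -0.7, -1.5]
opening: 60.9
gripper_force: 67.1
```

step_arm:
  increments:
    - [[0,0,-1],[0,0,0],1]
    - [[0,0,-1],[0,0,0],1]
    - [[0,0,-1],[0,0,0],1]
    - [[0,0,0],[0,0,0],1]

```text
time_s: 27.92
ee_pos: [441.8, 315.1, 36.5]
orientation: [[-0.579, -0.57, 0.583], [-0.398, 0.822, 0.409], [-0.712, 0.005, -0.702]]
contact_force: [-0.3, -0.8, 2.2]
opening: 61.1
gripper_force: 67.1
```

step_arm:
  increments:
    - [[0,0,0],[0,0,0],-1]
    - [[0,0,0],[0,0,0],-1]
    - [[0,0,0],[0,0,0],-1]
    - [[-4,-3,5],[0,0,0],-1]
    - [[-8,-6,9.5],[0,0,0],-1]
    - [[-10,-7,12],[0,0,0],-1]
    - [[-14,-10,17],[0,0,0],-1]
    - [[-14,-10,17],[0,0,0],-1]
    - [[-14,-10,20],[0,0,0],-1]
    - [[0,0,20],[0,0,0],-1]
    - [[0,0,0],[0,0,0],-1]

```text
time_s: 29.3
ee_pos: [378.0, 269.3, 139.1]
orientation: [[-0.577, -0.57, 0.585], [-0.396, 0.822, 0.41], [-0.714, 0.005, -0.7]]
contact_force: [0.4, 0.6, 0.5]
opening: 85.2
gripper_force: 0.0
```

Run:
```python
from h import *
cups()
b=43.8;R=Rt(b,45);t=R[:,2];C=np.array([435,417,50.]);plan(C-86*t,R,10)
c=snap('wrist'); im=c['color'];m=cv2.cvtColor(im,cv2.COLOR_RGB2HSV)
```

```text
green [178.8 182.1] [13.5 20.7] [549.1 349.1  74. ]
blue [152.8 221.2] [20.7 21.2] [436.7 416.6  74. ]
white [193.  224.4] [21.8 22.7] [430.2 303.8  74. ]
total [ 13.6 106.  -26.5] [-0.008  0.003  0.158] per row [ 1.4 10.6 -2.6] [-0.0008  0.0003  0.0158]
```

step_arm:
  increments:
    - [[1.4,10.6,0],[-0.0008,0.0003,0.0158],-1]
    - [[1.4,10.6,0],[-0.0008,0.0003,0.0158],-1]
    - [[1.4,10.6,0],[-0.0008,0.0003,0.0158],-1]
    - [[1.4,10.6,0],[-0.0008,0.0003,0.0158],-1]
    - [[1.4,10.6,0],[-0.0008,0.0003,0.0158],-1]
    - [[1.4,10.6,0],[-0.0008,0.0003,0.0158],-1]
    - [[1.4,10.6,-6],[-0.0008,0.0003,0.0158],-1]
    - [[1.4,10.6,-7],[-0.0008,0.0003,0.0158],-1]
    - [[1.4,10.6,-7],[-0.0008,0.0003,0.0158],-1]
    - [[1.4,10.6,-7],[-0.0008,0.0003,0.0158],-1]
    - [[0,0,0],[0,0,0],-1]

```text
time_s: 30.78
ee_pos: [391.0, 375.0, 108.1]
orientation: [[-0.512, -0.693, 0.508], [-0.491, 0.721, 0.488], [-0.704, 0.001, -0.71]]
contact_force: [-0.5, 0.5, -1.4]
opening: 85.5
gripper_force: 0.0
```

Run:
```python
from h import *
c=snap('wrist'); hsv=cv2.cvtColor(c['color'],cv2.COLOR_RGB2HSV)
m=cv2.inRange(hsv,(100,90,40),(135,255,255)); m[330:]=0
n,l,s,ce=cv2.connectedComponentsWithStats(m); k=sorted(range(1,n),key=lambda i:-s[i,4])[:3]
for i in k: print(s[i],ce[i])
print(proj(c,[[435,417,74],[435,417,4]]))
b=43.8;R=Rt(b,45);t=R[:,2];plan(np.array([435,417,50])+24*t,R,8)
```

```text
[ 280  144   76   83 4867] [317.38463119 183.66920074]
[ 282  221   73   28 1610] [317.85031056 234.20310559]
[[313.49913857 235.91786957]
 [313.71080642 166.03380161]]
total [ 56.2  54.  -75.5] [ 0.002 -0.003 -0.   ] per row [ 7.   6.7 -9.4] [ 0.0003 -0.0004 -0.    ]
```

step_arm:
  increments:
    - [[-2,2,0],[0,0,0],-1]
    - [[7,6.7,-9],[0,0,0],-1]
    - [[7,6.7,-9],[0,0,0],-1]
    - [[7,6.7,-9],[0,0,0],-1]
    - [[7,6.7,-9],[0,0,0],-1]
    - [[7,6.7,-9],[0,0,0],-1]
    - [[7,6.7,-9],[0,0,0],-1]
    - [[7,6.7,-9],[0,0,0],-1]
    - [[7,6.7,-9],[0,0,0],-1]
    - [[0,0,0],[0,0,0],-1]
    - [[0,0,0],[0,0,0],1]
    - [[0,0,0],[0,0,0],1]
    - [[0,0,0],[0,0,0],1]
    - [[0,0,0],[0,0,0],1]

```text
time_s: 32.58
ee_pos: [445.4, 430.4, 37.9]
orientation: [[-0.511, -0.692, 0.509], [-0.49, 0.722, 0.489], [-0.706, 0.001, -0.708]]
contact_force: [-1.6, -1.6, 3.1]
opening: 61.4
gripper_force: 65.3
```

Run:
```python
from h import *
o=arm.get_obs(); print(repr(o['orientation'].round(3)))
import json
```

```text
array([[-0.511, -0.692,  0.509],
       [-0.49 ,  0.722,  0.489],
       [-0.706,  0.001, -0.708]])
```

step_arm:
  increments:
    - [[0,0,15],[0,0,0],1]
    - [[0,0,25],[0,0,0],1]
    - [[0,0,30],[0,0,0],1]
    - [[0,0,30],[0,0,0],1]
    - [[0,0,30],[0,0,0],1]
    - [[0,0,25],[0,0,0],1]
    - [[0,0,15],[0,0,0],1]
    - [[0,0,0],[0,0,0],1]

```text
time_s: 33.58
ee_pos: [445.6, 430.7, 208.8]
orientation: [[-0.511, -0.692, 0.51], [-0.489, 0.722, 0.49], [-0.707, 0.001, -0.707]]
contact_force: [-0.2, -0.3, -0.9]
opening: 61.2
gripper_force: 65.4
```

Run:
```python
from h import *
plan([662,-66,187],Rt(-48,0),19)
```

```text
total [ 216.4 -496.7  -21.8] [-0.032 -0.871 -1.512] per row [ 11.4 -26.1  -1.1] [-0.0017 -0.0459 -0.0796]
```

step_arm:
  increments:
    - [[11.4,-26.1,-1.1],[-0.0017,-0.0459,-0.0796],1]
    - [[11.4,-26.1,-1.1],[-0.0017,-0.0459,-0.0796],1]
    - [[11.4,-26.1,-1.1],[-0.0017,-0.0459,-0.0796],1]
    - [[11.4,-26.1,-1.1],[-0.0017,-0.0459,-0.0796],1]
    - [[11.4,-26.1,-1.1],[-0.0017,-0.0459,-0.0796],1]
    - [[11.4,-26.1,-1.1],[-0.0017,-0.0459,-0.0796],1]
    - [[11.4,-26.1,-1.1],[-0.0017,-0.0459,-0.0796],1]
    - [[11.4,-26.1,-1.1],[-0.0017,-0.0459,-0.0796],1]
    - [[11.4,-26.1,-1.1],[-0.0017,-0.0459,-0.0796],1]
    - [[11.4,-26.1,-1.1],[-0.0017,-0.0459,-0.0796],1]
    - [[11.4,-26.1,-1.1],[-0.0017,-0.0459,-0.0796],1]
    - [[11.4,-26.1,-1.1],[-0.0017,-0.0459,-0.0796],1]
    - [[11.4,-26.1,-1.1],[-0.0017,-0.0459,-0.0796],1]
    - [[11.4,-26.1,-1.1],[-0.0017,-0.0459,-0.0796],1]
    - [[11.4,-26.1,-1.1],[-0.0017,-0.0459,-0.0796],1]
    - [[11.4,-26.1,-1.1],[-0.0017,-0.0459,-0.0796],1]
    - [[11.4,-26.1,-1.1],[-0.0017,-0.0459,-0.0796],1]
    - [[11.4,-26.1,-1.1],[-0.0017,-0.0459,-0.0796],1]
    - [[11.4,-26.1,-1.1],[-0.0017,-0.0459,-0.0796],1]
    - [[0,0,0],[0,0,0],1]

```text
time_s: 36.08
ee_pos: [662.1, -66.5, 183.7]
orientation: [[-0.004, 0.745, 0.668], [0.0, 0.668, -0.745], [-1.0, -0.003, -0.003]]
contact_force: [-1.1, 0.0, -1.9]
opening: 61.4
gripper_force: 65.8
```

step_arm:
  increments:
    - [[0,0,-16],[0,0,0],1]
    - [[0,0,-20],[0,0,0],1]
    - [[0,0,-20],[0,0,0],1]
    - [[0,0,-16],[0,0,0],1]
    - [[0,0,-6],[0,0,0],1]
    - [[0,0,0],[0,0,0],1]
    - [[0,0,0],[0,0,0],1]

```text
time_s: 36.95
ee_pos: [661.9, -65.3, 109.2]
orientation: [[0.0, 0.743, 0.669], [0.002, 0.669, -0.743], [-1.0, 0.001, -0.001]]
contact_force: [0.7, 0.0, -1.5]
opening: 61.2
gripper_force: 65.8
```

Run:
```python
from h import *
o=arm.get_obs();print(o['ee_pos'],o['q'].round(2));print(np.array(o['orientation']).round(3))
```

```text
[661.88524941 -65.33354546 109.15603219] [ 0.32  0.64 -1.05 -1.69 -1.16  0.  ]
[[ 0.     0.743  0.669]
 [ 0.002  0.669 -0.743]
 [-1.     0.001 -0.001]]
```

step_arm:
  increments:
    - [[0,0,0],[-0.124,0.138,0],1]
    - [[0,0,0],[-0.124,0.138,0],1]
    - [[0,0,0],[-0.124,0.138,0],1]
    - [[0,0,0],[-0.124,0.138,0],1]
    - [[0,0,0],[-0.124,0.138,0],1]
    - [[0,0,0],[-0.124,0.138,0],1]
    - [[0,0,0],[-0.124,0.138,0],1]
    - [[0,0,0],[-0.124,0.138,0],1]
    - [[0,0,0],[-0.124,0.138,0],1]
    - [[0,0,0],[-0.124,0.138,0],1]
    - [[0,0,0],[-0.124,0.138,0],1]
    - [[0,0,0],[-0.124,0.138,0],1]
    - [[0,0,0],[-0.124,0.138,0],1]
    - [[0,0,0],[-0.124,0.138,0],1]
    - [[0,0,0],[-0.124,0.138,0],1]
    - [[0,0,0],[0,0,0],1]
    - [[0,0,0],[0,0,0],1]
    - [[0,0,0],[0,0,0],1]
    - [[0,0,0],[0,0,0],1]

```text
time_s: 39.33
ee_pos: [661.9, -65.5, 108.4]
orientation: [[-0.263, -0.696, 0.668], [-0.234, -0.625, -0.744], [0.936, -0.352, 0.001]]
contact_force: [-0.5, -0.4, -1.0]
opening: 61.7
gripper_force: 67.1
```

step_arm:
  increments:
    - [[0,0,5],[0.124,-0.138,0],1]
    - [[0,0,5],[0.124,-0.138,0],1]
    - [[0,0,5],[0.124,-0.138,0],1]
    - [[0,0,5],[0.124,-0.138,0],1]
    - [[0,0,5],[0.124,-0.138,0],1]
    - [[0,0,5],[0.124,-0.138,0],1]
    - [[0,0,5],[0.124,-0.138,0],1]
    - [[0,0,5],[0.124,-0.138,0],1]
    - [[0,0,5],[0.124,-0.138,0],1]
    - [[0,0,5],[0.124,-0.138,0],1]
    - [[0,0,5],[0.124,-0.138,0],1]
    - [[0,0,5],[0.124,-0.138,0],1]
    - [[0,0,5],[0.124,-0.138,0],1]
    - [[0,0,5],[0.124,-0.138,0],1]
    - [[0,0,5],[0.124,-0.138,0],1]
    - [[0,0,5],[0,0,0],1]
    - [[0,0,0],[0,0,0],1]

```text
time_s: 41.45
ee_pos: [661.9, -65.5, 188.9]
orientation: [[-0.002, 0.744, 0.669], [-0.0, 0.669, -0.744], [-1.0, -0.002, -0.001]]
contact_force: [0.3, -1.3, -0.7]
opening: 61.1
gripper_force: 67.0
```

Run:
```python
from h import *
plan([445.4,430.4,206],Rt(43.8,45),20)
c=cups()
for n,z in(('top',12),('scene',12)):
    c=snap(n);hsv=cv2.cvtColor(c['color'],cv2.COLOR_RGB2HSV)
    m=cv2.inRange(hsv,(0,150,90),(8,255,255))|cv2.inRange(hsv,(172,150,90),(180,255,255))
    n_,l,s,ce=cv2.connectedComponentsWithStats(m)
    for i in range(1,n_):
        w=onz(c,[ce[i]],z)[0]
        if s[i,4]>5 and abs(w[0]-652)<95 and abs(w[1])<115: print(n,s[i,4],ce[i].round(),(w-[652,0,0]).round())
```

```text
total [-216.5  495.9   17.1] [0.034 0.87  1.512] per row [-10.8  24.8   0.9] [0.0017 0.0435 0.0756]
green [179.  182.6] [11.4 17.5] [547.6 348.5  74. ]
white [193.1 224.4] [21.9 22.2] [430.4 303.4  74. ]
scene 18 [329. 248.] [-55.  28.  12.]
scene 21 [332. 258.] [-26.  42.  12.]
scene 23 [318. 262.] [-7.  4. 12.]
scene 22 [339. 273.] [16. 67. 12.]
```

Four beads are now in the tray. Returning the blue cup.

step_arm:
  increments:
    - [[-10.8,24.8,0.9],[0.0017,0.0435,0.0756],1]
    - [[-10.8,24.8,0.9],[0.0017,0.0435,0.0756],1]
    - [[-10.8,24.8,0.9],[0.0017,0.0435,0.0756],1]
    - [[-10.8,24.8,0.9],[0.0017,0.0435,0.0756],1]
    - [[-10.8,24.8,0.9],[0.0017,0.0435,0.0756],1]
    - [[-10.8,24.8,0.9],[0.0017,0.0435,0.0756],1]
    - [[-10.8,24.8,0.9],[0.0017,0.0435,0.0756],1]
    - [[-10.8,24.8,0.9],[0.0017,0.0435,0.0756],1]
    - [[-10.8,24.8,0.9],[0.0017,0.0435,0.0756],1]
    - [[-10.8,24.8,0.9],[0.0017,0.0435,0.0756],1]
    - [[-10.8,24.8,0.9],[0.0017,0.0435,0.0756],1]
    - [[-10.8,24.8,0.9],[0.0017,0.0435,0.0756],1]
    - [[-10.8,24.8,0.9],[0.0017,0.0435,0.0756],1]
    - [[-10.8,24.8,0.9],[0.0017,0.0435,0.0756],1]
    - [[-10.8,24.8,0.9],[0.0017,0.0435,0.0756],1]
    - [[-10.8,24.8,0.9],[0.0017,0.0435,0.0756],1]
    - [[-10.8,24.8,0.9],[0.0017,0.0435,0.0756],1]
    - [[-10.8,24.8,0.9],[0.0017,0.0435,0.0756],1]
    - [[-10.8,24.8,0.9],[0.0017,0.0435,0.0756],1]
    - [[-10.8,24.8,0.9],[0.0017,0.0435,0.0756],1]

```text
time_s: 44.1
ee_pos: [445.2, 431.0, 205.7]
orientation: [[-0.512, -0.694, 0.507], [-0.49, 0.72, 0.49], [-0.706, 0.002, -0.709]]
contact_force: [0.6, -0.6, -0.3]
opening: 61.1
gripper_force: 67.0
```

step_arm:
  increments:
    - [[0,0,0],[0,0,0],1]
    - [[0,0,0],[0,0,0],1]

```text
time_s: 44.35
ee_pos: [445.7, 429.7, 205.3]
orientation: [[-0.513, -0.691, 0.51], [-0.489, 0.723, 0.488], [-0.706, 0.001, -0.708]]
contact_force: [-0.6, -0.7, -1.1]
opening: 61.2
gripper_force: 67.0
```

Run:
```python
from h import *
plan([445.4,430.4,40],np.array([[-0.511, -0.692, 0.509], [-0.49, 0.722, 0.489], [-0.706, 0.001, -0.708]]),1)
c=cups()
```

```text
total [  -0.3    0.7 -165.3] [ 0.    -0.     0.002] per row [  -0.3    0.7 -165.3] [ 0.     -0.0001  0.0023]
green [178.9 182.6] [11.3 17.8] [547.5 348.8  74. ]
blue [341.6 119.3] [ 66. 445.] [ 741.3 -108.9   74. ]
white [194.6 223. ] [17.6 22.8] [434.4 299.6  74. ]
```

step_arm:
  increments:
    - [[0,0,-25],[0,0,0],1]
    - [[0,0,-35],[0,0,0],1]
    - [[0,0,-35],[0,0,0],1]
    - [[0,0,-30],[0,0,0],1]
    - [[0,0,-22],[0,0,0],1]
    - [[0,0,-12],[0,0,0],1]
    - [[0,0,-3],[0,0,0],1]
    - [[0,0,-2],[0,0,0],1]
    - [[0,0,-1],[0,0,0],1]
    - [[0,0,-1],[0,0,0],1]
    - [[0,0,0],[0,0,0],1]

```text
time_s: 45.78
ee_pos: [446.0, 430.6, 40.7]
orientation: [[-0.512, -0.691, 0.51], [-0.488, 0.723, 0.49], [-0.707, 0.002, -0.707]]
contact_force: [-0.1, -0.5, -0.6]
opening: 61.3
gripper_force: 67.0
```

step_arm:
  increments:
    - [[0,0,-1],[0,0,0],1]
    - [[0,0,-1],[0,0,0],1]
    - [[0,0,-1],[0,0,0],1]
    - [[0,0,0],[0,0,0],1]

```text
time_s: 46.28
ee_pos: [446.2, 430.8, 37.9]
orientation: [[-0.512, -0.691, 0.51], [-0.488, 0.723, 0.49], [-0.708, 0.002, -0.707]]
contact_force: [0.2, 0.7, 0.1]
opening: 61.0
gripper_force: 67.1
```

step_arm:
  increments:
    - [[0,0,-0.7],[0,0,0],1]
    - [[0,0,0],[0,0,0],1]
    - [[0,0,0],[0,0,0],-1]
    - [[0,0,0],[0,0,0],-1]
    - [[0,0,0],[0,0,0],-1]
    - [[-4,-4,5],[0,0,0],-1]
    - [[-7,-7,9.5],[0,0,0],-1]
    - [[-9,-9,12],[0,0,0],-1]
    - [[-12,-12,17],[0,0,0],-1]
    - [[-12,-12,25],[0,0,0],-1]
    - [[-10,-12,30],[0,0,0],-1]
    - [[0,0,40],[0,0,0],-1]
    - [[0,0,20],[0,0,0],-1]
    - [[0,0,0],[0,0,0],-1]

```text
time_s: 48.02
ee_pos: [392.4, 375.0, 198.1]
orientation: [[-0.51, -0.691, 0.512], [-0.486, 0.723, 0.492], [-0.71, 0.002, -0.704]]
contact_force: [-0.5, -0.4, 0.5]
opening: 85.2
gripper_force: 0.0
```

Run:
```python
from h import *
c=cups()
f=lambda i:cv2.resize(i,None,fx=4,fy=4,interpolation=cv2.INTER_CUBIC)
cv2.imwrite('pics/c9.png',f(c['color'][155:260,130:330])[:,:,::-1][:,:800])
b=33;R=Rt(b,45);t=R[:,2];C=np.array([544,358,50.]);plan(C-86*t+[0,0,10],R,12)
```

```text
green [178.6 182.1] [14.7 21. ] [549.2 349.7  74. ]
blue [147.2 230.5] [20.9 21.7] [410.5 430.9  74. ]
white [193.1 224.4] [21.8 22.5] [430.3 303.5  74. ]
total [101.2 -49.5 -74.9] [-0.002 -0.    -0.187] per row [ 8.4 -4.1 -6.2] [-0.0002 -0.     -0.0156]
```

View pics/c9.png

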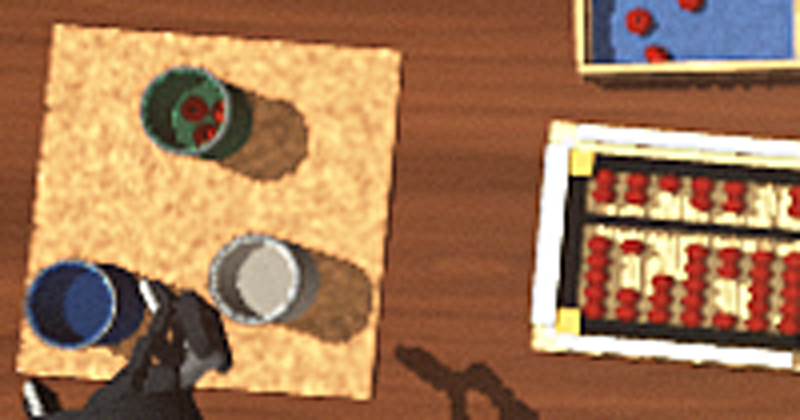

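The blue and white cups stand empty. The blue cup has been knocked to crop (72,303), world about (410,431), still upright and well on the mat. The green cup at crop (186,112) still holds 3 beads.

step_arm:
  increments:
    - [[8.4,-4.1,0],[0,0,-0.0156],-1]
    - [[8.4,-4.1,0],[0,0,-0.0156],-1]
    - [[8.4,-4.1,0],[0,0,-0.0156],-1]
    - [[8.4,-4.1,0],[0,0,-0.0156],-1]
    - [[8.4,-4.1,-5],[0,0,-0.0156],-1]
    - [[8.4,-4.1,-10],[0,0,-0.0156],-1]
    - [[8.4,-4.1,-10],[0,0,-0.0156],-1]
    - [[8.4,-4.1,-10],[0,0,-0.0156],-1]
    - [[8.4,-4.1,-10],[0,0,-0.0156],-1]
    - [[8.4,-4.1,-10],[0,0,-0.0156],-1]
    - [[8.4,-4.1,-10],[0,0,-0.0156],-1]
    - [[8.4,-4.1,-8],[0,0,-0.0156],-1]
    - [[0,0,0],[0,0,0],-1]

```text
time_s: 49.7
ee_pos: [492.8, 324.8, 121.1]
orientation: [[-0.595, -0.544, 0.591], [-0.384, 0.839, 0.385], [-0.706, 0.002, -0.709]]
contact_force: [-1.1, -0.5, 0.9]
opening: 85.2
gripper_force: 0.0
```

Run:
```python
from h import *
c=snap('wrist'); hsv=cv2.cvtColor(c['color'],cv2.COLOR_RGB2HSV)
m=cv2.inRange(hsv,(45,50,30),(95,255,255)); m[330:]=0
n,l,s,ce=cv2.connectedComponentsWithStats(m); k=sorted(range(1,n),key=lambda i:-s[i,4])[:3]
for i in k: print(s[i],ce[i])
print(proj(c,[[544,358,74],[544,358,4]]))
b=33;R=Rt(b,45);t=R[:,2];plan(np.array([544,358,53])+24*t,R,8)
```

```text
[ 279  134   73   78 4265] [314.50363423 172.39554513]
[ 280  206   71   30 1657] [315.34037417 220.43210622]
[450 278   3   2   3] [451.         278.66666667]
[[313.83032654 221.44071447]
 [313.91282066 155.12900697]]
total [ 65.5  42.1 -85.7] [-0.001 -0.002  0.   ] per row [  8.2   5.3 -10.7] [-0.0001 -0.0003  0.    ]
```

Centred to about 1 mm. Closing in.

step_arm:
  increments:
    - [[8,5.5,-10.5],[0,0,0],-1]
    - [[8,5.5,-10.5],[0,0,0],-1]
    - [[8,5.5,-10.5],[0,0,0],-1]
    - [[8,5.5,-10.5],[0,0,0],-1]
    - [[8,5.5,-10.5],[0,0,0],-1]
    - [[8,5,-10.5],[0,0,0],-1]
    - [[8,5,-10.5],[0,0,0],-1]
    - [[8,5,-10.5],[0,0,0],-1]
    - [[0,0,0],[0,0,0],-1]
    - [[0,0,0],[0,0,0],1]
    - [[0,0,0],[0,0,0],1]
    - [[0,0,0],[0,0,0],1]
    - [[0,0,0],[0,0,0],1]

```text
time_s: 51.38
ee_pos: [556.9, 367.9, 39.0]
orientation: [[-0.593, -0.545, 0.593], [-0.384, 0.839, 0.386], [-0.708, 0.002, -0.707]]
contact_force: [-2.0, -2.0, 3.3]
opening: 60.7
gripper_force: 65.3
```

step_arm:
  increments:
    - [[0,0,15],[0,0,0],1]
    - [[0,0,25],[0,0,0],1]
    - [[0,0,30],[0,0,0],1]
    - [[0,0,30],[0,0,0],1]
    - [[0,0,30],[0,0,0],1]
    - [[0,0,25],[0,0,0],1]
    - [[0,0,15],[0,0,0],1]
    - [[0,0,0],[0,0,0],1]

```text
time_s: 52.38
ee_pos: [556.9, 368.0, 209.3]
orientation: [[-0.593, -0.545, 0.593], [-0.384, 0.839, 0.387], [-0.708, 0.002, -0.706]]
contact_force: [-0.3, 0.7, -1.5]
opening: 61.0
gripper_force: 65.4
```

Run:
```python
from h import *
plan([662,-66,187],Rt(-48,0),18)
```

```text
total [ 105.1 -434.   -22.3] [-0.113 -0.843 -1.336] per row [  5.8 -24.1  -1.2] [-0.0063 -0.0468 -0.0742]
```

step_arm:
  increments:
    - [[5.8,-24.1,-1.2],[-0.0063,-0.0468,-0.0742],1]
    - [[5.8,-24.1,-1.2],[-0.0063,-0.0468,-0.0742],1]
    - [[5.8,-24.1,-1.2],[-0.0063,-0.0468,-0.0742],1]
    - [[5.8,-24.1,-1.2],[-0.0063,-0.0468,-0.0742],1]
    - [[5.8,-24.1,-1.2],[-0.0063,-0.0468,-0.0742],1]
    - [[5.8,-24.1,-1.2],[-0.0063,-0.0468,-0.0742],1]
    - [[5.8,-24.1,-1.2],[-0.0063,-0.0468,-0.0742],1]
    - [[5.8,-24.1,-1.2],[-0.0063,-0.0468,-0.0742],1]
    - [[5.8,-24.1,-1.2],[-0.0063,-0.0468,-0.0742],1]
    - [[5.8,-24.1,-1.2],[-0.0063,-0.0468,-0.0742],1]
    - [[5.8,-24.1,-1.2],[-0.0063,-0.0468,-0.0742],1]
    - [[5.8,-24.1,-1.2],[-0.0063,-0.0468,-0.0742],1]
    - [[5.8,-24.1,-1.2],[-0.0063,-0.0468,-0.0742],1]
    - [[5.8,-24.1,-1.2],[-0.0063,-0.0468,-0.0742],1]
    - [[5.8,-24.1,-1.2],[-0.0063,-0.0468,-0.0742],1]
    - [[5.8,-24.1,-1.2],[-0.0063,-0.0468,-0.0742],1]
    - [[5.8,-24.1,-1.2],[-0.0063,-0.0468,-0.0742],1]
    - [[5.8,-24.1,-1.2],[-0.0063,-0.0468,-0.0742],1]
    - [[0,0,0],[0,0,0],1]
    - [[0,0,0],[0,0,0],1]

```text
time_s: 54.88
ee_pos: [660.6, -65.9, 185.4]
orientation: [[-0.005, 0.742, 0.67], [0.0, 0.67, -0.742], [-1.0, -0.004, -0.003]]
contact_force: [0.3, -0.1, -1.1]
opening: 61.2
gripper_force: 65.6
```

step_arm:
  increments:
    - [[0,0,-16],[0,0,0],1]
    - [[0,0,-20],[0,0,0],1]
    - [[0,0,-20],[0,0,0],1]
    - [[0,0,-16],[0,0,0],1]
    - [[0,0,-6],[0,0,0],1]
    - [[0,0,0],[0,0,0],1]
    - [[0,0,0],[0,0,0],1]

```text
time_s: 55.75
ee_pos: [661.2, -65.8, 109.6]
orientation: [[-0.001, 0.743, 0.67], [0.001, 0.67, -0.743], [-1.0, 0.0, -0.002]]
contact_force: [-0.0, 0.2, -1.7]
opening: 61.0
gripper_force: 65.6
```

Run:
```python
from h import *
o=arm.get_obs();print(o['ee_pos'],o['q'].round(2))
```

```text
[661.15884994 -65.78560042 109.56645209] [ 0.32  0.64 -1.05 -1.69 -1.16  0.  ]
```

step_arm:
  increments:
    - [[0,0,0],[-0.124,0.138,0],1]
    - [[0,0,0],[-0.124,0.138,0],1]
    - [[0,0,0],[-0.124,0.138,0],1]
    - [[0,0,0],[-0.124,0.138,0],1]
    - [[0,0,0],[-0.124,0.138,0],1]
    - [[0,0,0],[-0.124,0.138,0],1]
    - [[0,0,0],[-0.124,0.138,0],1]
    - [[0,0,0],[-0.124,0.138,0],1]
    - [[0,0,0],[-0.124,0.138,0],1]
    - [[0,0,0],[-0.124,0.138,0],1]
    - [[0,0,0],[-0.124,0.138,0],1]
    - [[0,0,0],[-0.124,0.138,0],1]
    - [[0,0,0],[-0.124,0.138,0],1]
    - [[0,0,0],[-0.124,0.138,0],1]
    - [[0,0,0],[-0.124,0.138,0],1]
    - [[0,0,0],[0,0,0],1]
    - [[0,0,0],[0,0,0],1]
    - [[0,0,0],[0,0,0],1]
    - [[0,0,0],[0,0,0],1]

```text
time_s: 58.12
ee_pos: [661.1, -66.0, 108.6]
orientation: [[-0.262, -0.697, 0.667], [-0.233, -0.625, -0.745], [0.936, -0.351, 0.001]]
contact_force: [-0.5, 0.1, -1.0]
opening: 60.8
gripper_force: 66.8
```

step_arm:
  increments:
    - [[0,0,5],[0.124,-0.138,0],1]
    - [[0,0,5],[0.124,-0.138,0],1]
    - [[0,0,5],[0.124,-0.138,0],1]
    - [[0,0,5],[0.124,-0.138,0],1]
    - [[0,0,5],[0.124,-0.138,0],1]
    - [[0,0,5],[0.124,-0.138,0],1]
    - [[0,0,5],[0.124,-0.138,0],1]
    - [[0,0,5],[0.124,-0.138,0],1]
    - [[0,0,5],[0.124,-0.138,0],1]
    - [[0,0,5],[0.124,-0.138,0],1]
    - [[0,0,5],[0.124,-0.138,0],1]
    - [[0,0,5],[0.124,-0.138,0],1]
    - [[0,0,5],[0.124,-0.138,0],1]
    - [[0,0,5],[0.124,-0.138,0],1]
    - [[0,0,5],[0.124,-0.138,0],1]
    - [[0,0,5],[0,0,0],1]
    - [[0,0,0],[0,0,0],1]

```text
time_s: 60.25
ee_pos: [661.1, -66.0, 189.0]
orientation: [[-0.003, 0.743, 0.669], [-0.001, 0.669, -0.743], [-1.0, -0.003, -0.002]]
contact_force: [-0.1, 0.2, -0.2]
opening: 61.3
gripper_force: 66.7
```

Run:
```python
from h import *
plan([556.9,368,207],Rt(33,45),18)
c=cups()
for n,z in(('scene',12),):
    c=snap(n);hsv=cv2.cvtColor(c['color'],cv2.COLOR_RGB2HSV)
    m=cv2.inRange(hsv,(0,150,90),(8,255,255))|cv2.inRange(hsv,(172,150,90),(180,255,255))
    n_,l,s,ce=cv2.connectedComponentsWithStats(m)
    for i in range(1,n_):
        w=onz(c,[ce[i]],z)[0]
        if s[i,4]>5 and abs(w[0]-652)<95 and abs(w[1])<115: print(n,s[i,4],ce[i].round(),(w-[652,0,0]).round())
```

```text
total [-104.2  434.    18. ] [0.114 0.842 1.334] per row [-5.8 24.1  1. ] [0.0063 0.0468 0.0741]Traceback (most recent call last):
  File "<stdin>", line 3, in <module>
  File "h.py", line 42, in cups
    (e,ax,an)=cv2.fitEllipse(cv2.convexHull(k)); out[n]=onz(c,[e],74)[0]
              ~~~~~~~~~~~~~~^^^^^^^^^^^^^^^^^^^
cv2.error: OpenCV(4.12.0) /io/opencv/modules/imgproc/src/shapedescr.cpp:361: error: (-201:Incorrect size of input array) There should be at least 5 points to fit the ellipse in function 'fitEllipseNoDirect'
```

Returning the green cup.

step_arm:
  increments:
    - [[-5.8,24.1,1],[0.0063,0.0468,0.0741],1]
    - [[-5.8,24.1,1],[0.0063,0.0468,0.0741],1]
    - [[-5.8,24.1,1],[0.0063,0.0468,0.0741],1]
    - [[-5.8,24.1,1],[0.0063,0.0468,0.0741],1]
    - [[-5.8,24.1,1],[0.0063,0.0468,0.0741],1]
    - [[-5.8,24.1,1],[0.0063,0.0468,0.0741],1]
    - [[-5.8,24.1,1],[0.0063,0.0468,0.0741],1]
    - [[-5.8,24.1,1],[0.0063,0.0468,0.0741],1]
    - [[-5.8,24.1,1],[0.0063,0.0468,0.0741],1]
    - [[-5.8,24.1,1],[0.0063,0.0468,0.0741],1]
    - [[-5.8,24.1,1],[0.0063,0.0468,0.0741],1]
    - [[-5.8,24.1,1],[0.0063,0.0468,0.0741],1]
    - [[-5.8,24.1,1],[0.0063,0.0468,0.0741],1]
    - [[-5.8,24.1,1],[0.0063,0.0468,0.0741],1]
    - [[-5.8,24.1,1],[0.0063,0.0468,0.0741],1]
    - [[-5.8,24.1,1],[0.0063,0.0468,0.0741],1]
    - [[-5.8,24.1,1],[0.0063,0.0468,0.0741],1]
    - [[-5.8,24.1,1],[0.0063,0.0468,0.0741],1]
    - [[0,0,0],[0,0,0],1]
    - [[0,0,0],[0,0,0],1]

```text
time_s: 62.8
ee_pos: [556.4, 367.0, 205.4]
orientation: [[-0.595, -0.543, 0.593], [-0.384, 0.84, 0.383], [-0.706, -0.0, -0.708]]
contact_force: [-0.2, 0.7, -0.3]
opening: 61.0
gripper_force: 66.7
```

Run:
```python
from h import *
plan([556.9,367.9,41],np.array([[-0.593, -0.545, 0.593], [-0.384, 0.839, 0.386], [-0.708, 0.002, -0.707]]),1)
a=snap('top')['color'];b=snap('scene')['color']
f=lambda i:cv2.resize(i,None,fx=4,fy=4,interpolation=cv2.INTER_CUBIC)
cv2.imwrite('pics/c10.png',np.hstack([f(a[110:220,255:350]),f(b[215:325,270:370])])[:,:,::-1])
```

```text
total [   0.5    0.9 -164.4] [ 0.003 -0.001  0.003] per row [   0.5    0.9 -164.4] [ 0.0027 -0.0011  0.0025]
```

View pics/c10.png

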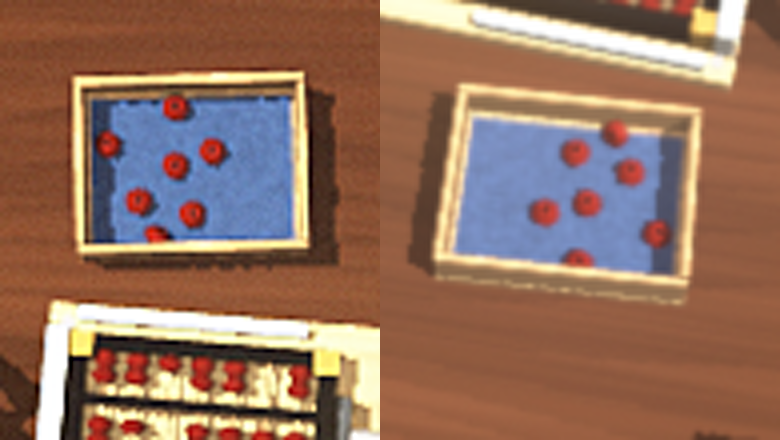

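All seven beads (2+2+3) lie in the tray. Setting the green cup down.

step_arm:
  increments:
    - [[0.5,0.5,-25],[0.003,-0.001,0.002],1]
    - [[0,0,-35],[0,0,0],1]
    - [[0,0,-35],[0,0,0],1]
    - [[0,0,-30],[0,0,0],1]
    - [[0,0,-22],[0,0,0],1]
    - [[0,0,-12],[0,0,0],1]
    - [[0,0,-3],[0,0,0],1]
    - [[0,0,-1],[0,0,0],1]
    - [[0,0,-1],[0,0,0],1]
    - [[0,0,-1],[0,0,0],1]
    - [[0,0,0],[0,0,0],1]
    - [[0,0,0],[0,0,0],1]

```text
time_s: 64.4
ee_pos: [557.2, 368.3, 41.8]
orientation: [[-0.593, -0.545, 0.593], [-0.383, 0.838, 0.388], [-0.709, 0.003, -0.706]]
contact_force: [-0.8, -0.1, -1.2]
opening: 61.3
gripper_force: 66.7
```

step_arm:
  increments:
    - [[0,0,-1],[0,0,0],1]
    - [[0,0,-1],[0,0,0],1]
    - [[0,0,-1],[0,0,0],1]
    - [[0,0,0],[0,0,0],1]

```text
time_s: 64.9
ee_pos: [557.5, 368.5, 39.1]
orientation: [[-0.592, -0.545, 0.593], [-0.383, 0.838, 0.388], [-0.709, 0.003, -0.705]]
contact_force: [-0.3, 0.2, 0.6]
opening: 61.2
gripper_force: 66.9
```

step_arm:
  increments:
    - [[0,0,-0.7],[0,0,0],1]
    - [[0,0,0],[0,0,0],1]
    - [[0,0,0],[0,0,0],-1]
    - [[0,0,0],[0,0,0],-1]
    - [[0,0,0],[0,0,0],-1]
    - [[-4,-2.6,5],[0,0,0],-1]
    - [[-8,-5.2,9.5],[0,0,0],-1]
    - [[-10,-6.5,12],[0,0,0],-1]
    - [[-14,-9,17],[0,0,0],-1]
    - [[-14,-9,25],[0,0,0],-1]
    - [[-14,-9,30],[0,0,0],-1]
    - [[-30,-40,40],[0,0,0],-1]
    - [[-40,-45,20],[0,0,0],-1]
    - [[-40,-45,0],[0,0,0],-1]
    - [[0,0,0],[0,0,0],-1]
    - [[0,0,0],[0,0,0],-1]

```text
time_s: 66.9
ee_pos: [384.6, 198.5, 196.4]
orientation: [[-0.591, -0.544, 0.595], [-0.382, 0.839, 0.388], [-0.711, 0.002, -0.704]]
contact_force: [0.7, -0.2, -0.0]
opening: 85.3
gripper_force: 0.0
```

Run:
```python
from h import *
c=cups();a=c['color'];b=snap('scene')['color']
cv2.imwrite('pics/c11.png',np.vstack([cv2.resize(a[110:265,130:420],(780,417),interpolation=cv2.INTER_CUBIC),cv2.resize(b[185:275,200:500],(780,180))[:180]])[:,:,::-1])
m=np.array([478.8,352.7])
```

```text
green [178.3 182.3] [12.7 18.7] [548.6 350.6  74. ]
blue [146.9 230.8] [20.8 21.1] [409.7 431.5  74. ]
white [193.1 224.4] [21.8 22.5] [430.2 303.6  74. ]
```

View pics/c11.png

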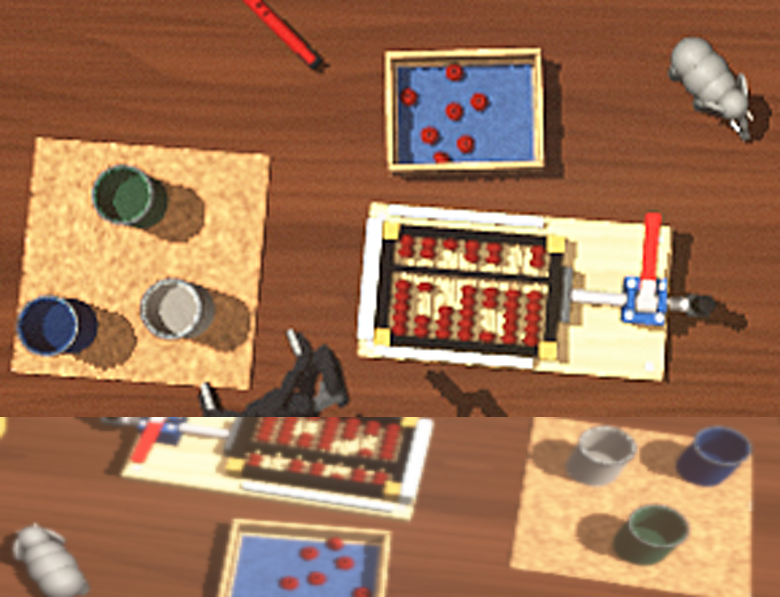

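```bash
python3 -c "
from rig import arm
print(arm.hand_in())"
```

```text
the job is handed in; nothing more can be done
None
```

The job is handed in (the call returned no verdict): the rod is home with the suanpan against the stop, the red lever is locked down, all seven beads are in the tray, and the three empty cups stand on the mat (blue got knocked a few centimetres but is still upright and well on it).

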